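# Press the lid home on a gift tin with the bench lever press

### The job

The green tin in the wooden tray has its lid only started: stand the tin on the loading plate of the lever press, slide it between the white guides into the nest until it rests against the back stop, and pull the press lever down through its full stroke so that the lid is pressed fully home. Then stay with the lever and ease it slowly, over two seconds or more, all the way back up to its top rest, never letting the spring snap it back. Leave the closed tin standing in the nest, let go of everything, and do not push about or knock over any of the other goods.

Things in the scene. Friction and masses are not known exactly. Their poses are not given: they have to be found in the camera images.
- press: Blue bench lever press (rack and pinion), fixed. Origin on the table below the ram axis; its -x axis points to its open front (loading side), +y to the side carrying the lever, z up. Blue column behind the nest: x = 60 to 125 mm, 70 mm wide. Head above: x = -37 (with cover and screws -41) to 125 mm, 70 mm wide, underside 167 mm, top 257 mm above the table.
- press_plate (a point): Point on the press's axis at the front edge of its aluminium loading plate, on the plate's top, 30 mm above the table. The plate runs from here (press x = -165 mm) back to x = +50 mm and is 140 mm wide. Axes as the press. The tin can first be stood here, clear of the head, and slid in.
- press_nest (a point): Point on the plate's top (30 mm above the table) on the ram axis: the tin's base centre belongs here, within 4 mm when against the stop. White guides 14 mm high: inner faces 66 mm apart from x = -8 to +37 mm, flaring in front of that to about 102 mm apart at x = -55. White back stop 22 mm high, face at x = +31.5 mm. Axes as the press.
- ram_pad (a point): Centre of the underside of the black pressing pad (48 mm diameter) at the ram's lower end, on the ram axis, 124 mm above the table at rest. The ram is a 24 mm square steel bar through the head, its top 325 mm above the table at rest. The lever drives it down 22 mm per rad.
- press_hub (a point): Point on the lever's turning axis, in the lever's plane: at x = +34, y = +100, z = 210 mm in the press frame. The axis is along the press's y; the lever swings in a vertical plane, 100 mm beside the ram axis.
- lever_ball (a point): Centre of the black ball knob (32 mm diameter), 210 mm from the hub on a straight steel rod 12 mm in diameter. At rest the lever points to the press's front and 0.61 rad above level (ball 330 mm above the table, 172 mm in front of the hub); at its lower stop 0.46 rad below level (ball 117 mm above the table). Beside and below its outer half is free space.
- press_lever (a joint): Lever angle, rad: 0 at its upper rest, grows as it is pulled down, lower stop 1.07. The ram meets the lid at about 0.65 to 0.8 and has pressed it home at about 1.0. A spring drives it back up whenever it is not held: 2 N felt at the ball at the top, 5 N at the bottom, some 5 N more while the lid goes in. Unheld, it flies up in a fraction of a second.
- tin: Green round tin, 60 mm diameter, about 0.2 kg, body 62 mm high with a white paper band. Origin: centre of its underside, z up. The brass lid's cap (57 mm diameter, 10 mm thick) stands 5 to 8 mm proud of the body's rim on a bright steel plug: 77 to 80 mm high in all, 72 mm when closed. Starts in the tray.
- tin_lid (a joint): How far the lid has gone in from 8 mm proud, in m: 0 to 0.003 at the start, 0.008 when fully home. It is a tight fit: it takes about 40 N to move, is held by friction and does not spring back.
- tray: Fixed wooden tray, 230 x 230 mm, walls 20 mm high and 6 mm thick, floor 6 mm above the table; origin at the centre of its underside. It carries four goods, the centres about 94 mm apart in a square parallel to its sides: the green tin, the red tin, the yellow tin and the honey jar, in any arrangement.
- tin_red: Bystander: closed red tin, 60 mm diameter, 72 mm high; origin at the centre of its underside.
- tin_yellow: Bystander: closed yellow tin, 60 mm diameter, 72 mm high; origin at the centre of its underside.
- honey: Bystander: amber honey jar, 60 mm diameter, 78 mm high; origin at the centre of its underside.
- syrup: Bystander: green glass bottle, 56 mm diameter, 200 mm high, on the table; origin at the centre of its underside.
- jam: Bystander: glass jam jar with red lid, 64 mm diameter, 85 mm high, on the table; origin at the centre of its underside.
- chocolate: Bystander: bar of chocolate in white paper, 155 x 75 x 12 mm (x, y, z), lying on the table; origin at the centre of its underside.
- ribbon: Bystander: red ribbon spool, 68 mm diameter, 30 mm high, on the table; origin at the centre of its underside.
Not all that is in view belongs to the job. Leave any blue or turquoise look-alike of the tin alone.

How it is judged:
By the outcome, as a careful person would: the job done as asked, in the order asked, and still so for the second after the job is handed in, with the robot touching nothing.
It also fails if it takes over 72 s, if anything falls off the work surface, if the arm or the gripper's body presses on something with over 40 N, if the wrist force passes 120 N, or if a joint passes its speed limit or range.

### The arm

A 6-joint arm with a two-finger parallel gripper is mounted at the origin on the work surface. World frame = base frame: x ahead of the robot, y to its left, z up, the work surface at z = 0. Lengths are in m, angles in rad, forces in N, time in s.
With the tool pointing down it reaches from about 0.325 to 0.75 m from the base axis. Payload 7.6 kg.
Tool frame: the origin (TCP) lies at the very end of the fingers, on their centre line; the grasp point (between the pads) lies 19 mm behind it (env.grip_point_offset is the distance from the TCP to the grasp point, in m); x points along the fingers, z is the direction in which the jaws open and shut, and the axes are right-handed (so a half turn about x gives the same grasp; the last joint's range is limited). The gripper opens to 85 mm and grips with 20 to 120 N. Pads are 22 mm wide; open, the fingers measure 114 mm over their backs; the gripper's body (76 mm by 85 mm) begins 54 mm behind the grasp point. The pads swing forward as they close: fully open they stand 13 mm farther back than shut.
Start: joints at [-1.367, 0.052, 1.401, -0, 1.689, -0.07], TCP at [0.142, -0.505, 0.231] pointing down, gripper open.
Joint ranges: [-2.9, 2.9], [-0.91, 2.17], [0.12, 2.37], [-1.06, 4.2], [0.26, 2.73], [-2.93, 2.93]. Speed limits (rad/s): [2.57, 2.57, 3.01, 3.14, 3.14, 3.14].

### API

Orientations are given as [roll, pitch, yaw] about the fixed x, y, z axes, in that order (R = Rz(yaw) Ry(pitch) Rx(roll)).
In Python, from rig import monitor, eyes, workorder, env gives the robot as it stands. The module is installed in compiled form; this text tells all that it offers.
- The arm moves only by the tool drive_tool, never from a script. Its argument "increments" is a list of rows, each a list of 3 entries, a list of its own where there are three numbers: the shift along the tool's x, y, z normalised to -1 to 1, where 1 is 0.4 m, then the turn, a rotation vector about the tool's x, y, z normalised to -1 to 1, where 1 is pi/2 rad, then the opening, from 0 (shut) to 1 (fully open). A call has 1 to 5 rows; each row shifts and turns the pose as measured when the row begins, along the tool's axes as they then stand; what a row does not reach is not made up. A row lasts 1/8 s, in which the tool goes at most 62.5 mm and 10.7 degrees, less where a joint would pass 70% of its speed; a pose out of reach is approached as far as the arm can. A call with a number of a shift or a turn outside -1 to 1 is refused whole. A call with a gripper value outside its range is refused whole. The fingers move at their own pace and stop on an object; "force" is the grip in N (left out, the last holds). Time passes only in rows, so rows that do not move let the fingers close. It gives the time, the measured TCP pose, the force and the opening at its end, in the units of the state.
- monitor.sense(): the state, without advancing time (a new reading comes with each control period).
- eyes.capture(name): name is "side" or "top"; returns (picture, depth): 420x560x3 uint8, blue, green, red; 420x560 float32, m along the optical axis (not along the pixel's ray), 0 where there is no reading.
- eyes.calibration(name): a dict with "K" (3x3 intrinsics, pixels), "R" (3x3) and "t" (3): a world point X has camera coordinates R X + t. Camera axes: x right, y down, z forward; pixel columns grow to the right and rows downward; lengths in m; the calibration is good to about 2 mm. A picture is of the moment at which its call begins. calibration takes no time and is no camera call.
- workorder.close_job(): hands the job in, once; it reports no verdict.
The state is a dict: "time": time; "qpos": joint angles; "dq": joint speeds; "joint_efforts": joint torques, N m; "eef_pos": TCP position; "tcp_rot": TCP orientation; "wrist_force": force on the tool from outside, world axes, zero at the start; "torque": the same for the moment, N m; "gripper_width": opening from 0.0 (shut) to 1.0 (fully open).
Only numpy, scipy, OpenCV 4.12 (cv2) and the standard library are available. Lean on these libraries where they do the work, as an engineer would, in place of code of your own. Each camera call takes 0.05 s, during which the arm holds its last target. There are 200 camera calls.

## Working session

There is one attempt and no reset: what is moved stays moved. The work goes in short steps, Python scripts to look and compute and a tool call to move; the robot and the scene stay as the last step left them, time stands still between calls to the robot, and variables do not carry over. Pictures are saved under pics/ and viewed, about 8 in all and at most 12, crops included, and the job is handed in when it is done.

Besides the shell and the picture viewer there is one more tool, called after ">>>" by a JSON object that holds its "method" and its "body". drive_tool: Moves the arm, as the interface text tells. Its arguments: {"type":"object","properties":{"increments":{"type":"array","items":{"type":"array"}},"force":{"type":"number"}},"required":["increments"]}

```bash
mkdir -p pics; cat > h.py <<'E'
import numpy as np, cv2
from rig import monitor, eyes, workorder, env
from scipy.spatial.transform import Rotation as Ro
def cloud(name):
    im,d=eyes.capture(name); c=eyes.calibration(name); K,R,t=map(np.array,(c["K"],c["R"],c["t"]))
    v,u=np.mgrid[:d.shape[0],:d.shape[1]]
    p=np.stack([(u-K[0,2])/K[0,0]*d,(v-K[1,2])/K[1,1]*d,d],-1)
    return im,d,(p-t.ravel())@R   # R^T(p-t)
def proj(name,X):
    c=eyes.calibration(name); K,R,t=map(np.array,(c["K"],c["R"],c["t"]))
    q=(np.atleast_2d(X)@R.T+t.ravel())@K.T; return q[:,:2]/q[:,2:]
E
python3 - <<'E'
from h import *
s=monitor.sense(); print(s, env.grip_point_offset)
for n in("top","side"):
    im,d,P=cloud(n); cv2.imwrite(f"pics/{n}0.png",im); np.savez(f"{n}0.npz",im=im,d=d,P=P)
    c=eyes.calibration(n); print(n,-np.array(c["R"]).T@np.array(c["t"]).ravel(),(d>0).mean())
E
```

```text
{'time': 0.0, 'qpos': array([-1.36730401e+00,  5.28704374e-02,  1.40177083e+00,  1.57777594e-05,
        1.68859390e+00, -7.02707663e-02]), 'dq': array([-2.22466668e-04, -5.97912219e-04,  8.31962069e-05,  8.31789174e-05,
        2.79625711e-04, -1.14329562e-03]), 'joint_efforts': array([-6.24213862e-05, -3.81664360e+01, -3.60188377e+01, -4.00345971e-05,
        6.12023301e-03,  5.28802150e-05]), 'eef_pos': array([ 0.14191484, -0.50513079,  0.23043153]), 'tcp_rot': array([3.06178106, 1.56915373, 1.76474966]), 'wrist_force': array([0.60451585, 0.46777457, 0.12023656]), 'torque': array([-0.0330719 ,  0.02046125, -0.00802705]), 'gripper_width': 0.9966576840220476} 0.0187
top [0.37777494 0.01087183 1.16255378] 0.9959778911564626
side [0.0470835  0.66167284 1.05068961] 0.9961437074829932
```

View pics/top0.png

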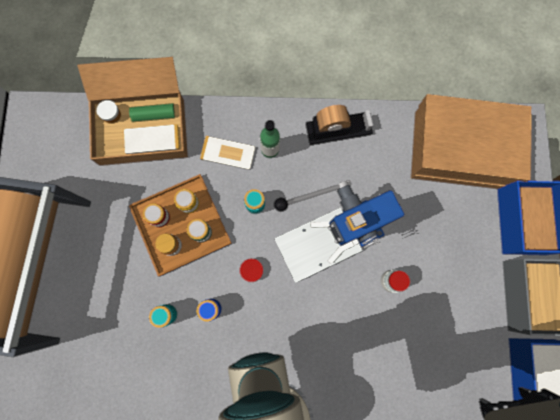

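View pics/side0.png

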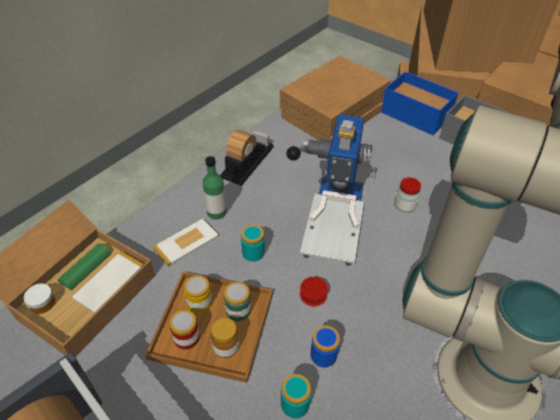

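The tray holds four goods. The greenish-bodied tin is at about (237,300) in the side view, which should be (200,230) in the top view. The press front faces image left (+y), and the ball is at (281,205) in the top view with a teal look-alike beside it at (254,200). Next I'll measure these.

```bash
python3 - <<'E'
from h import *
T=np.load("top0.npz");S=np.load("side0.npz")
# side/top crops
a=cv2.resize(S["im"][250:390,130:290],None,fx=2.5,fy=2.5,interpolation=cv2.INTER_CUBIC)
b=cv2.resize(T["im"][160:300,230:430],None,fx=2.5,fy=2.5,interpolation=cv2.INTER_CUBIC)
h=max(a.shape[0],b.shape[0]); o=np.zeros((h,800,3),np.uint8); o[:a.shape[0],:400]=a[:,:400]; o[:b.shape[0],400:]=b[:,:400]
cv2.imwrite("pics/crop1.png",o)
# Height blobs in top view: tray tins lids
def blobs(Q,zlo,zhi,name):
    P=Q["P"]; m=((P[...,2]>zlo)&(P[...,2]<zhi)&(Q["d"]>0)).astype(np.uint8)
    n,l,st,c=cv2.connectedComponentsWithStats(m)
    for i in range(1,n):
        if st[i,4]>60:
            p=P[l==i]; print(name,np.round(c[i]),st[i,4],"min",p.min(0).round(3),"max",p.max(0).round(3),"mid",((p.min(0)+p.max(0))/2).round(4),"col",Q["im"][l==i].mean(0).round())
blobs(T,.066,.098,"top")
print()
blobs(T,.025,.036,"plate")
blobs(T,.245,.265,"head"); blobs(T,.3,.36,"ball")
E
```

```text
top [131.  88.] 1480 min [0.898 0.299 0.066] max [0.969 0.572 0.098] mid [0.9336 0.4356 0.0822] col [ 84. 128. 173.]
top [504. 195.] 1398 min [ 0.479 -0.802  0.066] max [ 0.926 -0.398  0.098] mid [ 0.7023 -0.6001  0.082 ] col [98. 62. 46.]
top [106. 110.] 304 min [0.844 0.478 0.066] max [0.902 0.535 0.076] mid [0.8727 0.5068 0.0712] col [227. 231. 231.]
top [329. 126.] 297 min [ 0.814 -0.215  0.066] max [ 0.887 -0.102  0.098] mid [ 0.8504 -0.1585  0.082 ] col [49. 57. 67.]
top [269. 148.] 74 min [ 0.756 -0.001  0.066] max [0.776 0.052 0.097] mid [0.7659 0.0255 0.0818] col [117. 124. 124.]
top [184. 199.] 336 min [0.581 0.234 0.066] max [0.638 0.29  0.084] mid [0.6094 0.2622 0.0749] col [140. 173. 193.]
top [254. 199.] 317 min [0.585 0.039 0.071] max [0.642 0.093 0.086] mid [0.6136 0.0655 0.0784] col [138. 168. 107.]
top [ 70. 199.] 82 min [0.593 0.556 0.066] max [0.612 0.635 0.098] mid [0.6025 0.5954 0.082 ] col [35. 34. 32.]
top [ 41. 268.] 293 min [0.232 0.609 0.067] max [0.589 0.662 0.098] mid [0.4109 0.6352 0.0827] col [36. 48. 63.]
top [153. 214.] 355 min [0.536 0.317 0.066] max
[... 1908 characters left out ...]
.128 -0.023  0.245] max [0.212 0.093 0.265] mid [0.1698 0.0351 0.255 ] col [101. 113. 112.]
ball [284. 203.] 241 min [ 0.532 -0.052  0.301] max [0.572 0.01  0.348] mid [ 0.5518 -0.0209  0.3242] col [62. 61. 62.]
ball [355. 221.] 244 min [ 0.498 -0.194  0.3  ] max [ 0.542 -0.152  0.329] mid [ 0.52   -0.1731  0.3148] col [137. 163. 182.]
ball [258. 378.] 248 min [ 0.164 -0.012  0.301] max [0.2   0.072 0.36 ] mid [0.1817 0.0303 0.3302] col [56. 65. 68.]
ball [551. 395.] 104 min [ 0.161 -0.569  0.3  ] max [ 0.173 -0.55   0.349] mid [ 0.1668 -0.5598  0.3248] col [29. 29. 29.]
ball [507. 404.] 158 min [ 0.135 -0.509  0.301] max [ 0.159 -0.454  0.36 ] mid [ 0.1471 -0.4815  0.3304] col [36. 33. 32.]
```

View pics/crop1.png

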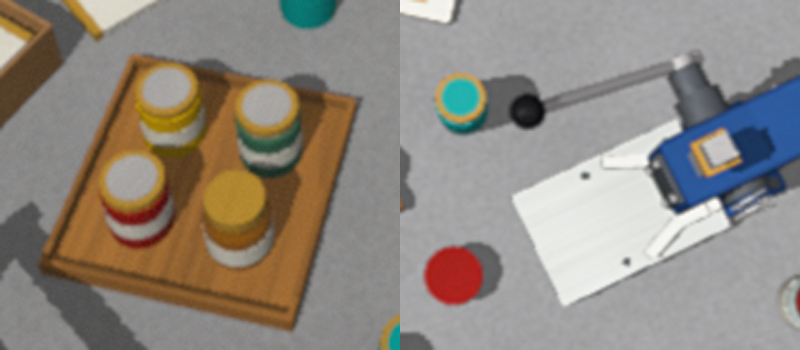

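The crop confirms it: green tin at right (268,125 in the crop), standing proud, with yellow, red and honey as its neighbours. Now the press frame.

```bash
python3 - <<'E'
from h import *
T=np.load("top0.npz");S=np.load("side0.npz")
P=T["P"];im=T["im"]
def rect(m):
    n,l,st,c=cv2.connectedComponentsWithStats(m.astype(np.uint8)); i=1+st[1:,4].argmax(); p=P[l==i]
    r=cv2.minAreaRect((p[:,:2]*1000).astype(np.float32)); return p,r,cv2.boxPoints(r).round(1).tolist()
box=(P[...,0]>.35)&(P[...,0]<.65)&(P[...,1]<.02)&(P[...,1]>-.36)&(T["d"]>0)
Z=P[...,2]
for n,a,b in(("head",.250,.262),("ram",.318,.332),("plate",.026,.034)):
    p,r,c=rect(box&(Z>a)&(Z<b)); print(n,r,c,np.median(p[:,2]))
# green tin
hsv=cv2.cvtColor(im,cv2.COLOR_BGR2HSV)
for Q,nm in((T,"top"),(S,"side")):
    p=Q["P"].reshape(-1,3)
    for n,c in(("green",(.524,.2196)),("ball",(.545,-.0)),("red",(.5654,.3461)),("yel",(.6094,.2622)),("hon",(.4825,.3065))):
        k=p[(np.hypot(*(p[:,:2]-c).T)<.04)&(p[:,2]>(.3 if n=="ball" else .06))]
        if not len(k):continue
        zt=np.percentile(k[:,2],90); t=k[k[:,2]>zt-.006]; (x,y),rr=cv2.minEnclosingCircle((t[:,:2]*1000).astype(np.float32))
        print(nm,n,"ztop",zt.round(4),"circ",round(x,1),round(y,1),round(rr,1),"mean",t.mean(0).round(4))
E
```

```text
head ((540.1719970703125, -214.55270385742188), (69.83247375488281, 157.1681365966797), 26.541353225708008) [[473.79998779296875, -159.89999389648438], [544.0999755859375, -300.5], [606.5, -269.29998779296875], [536.2999877929688, -128.60000610351562]] 0.25685005791360327
ram ((519.5982055664062, -173.34609985351562), (23.208192825317383, 24.755720138549805), 27.53379249572754) [[503.6000061035156, -167.6999969482422], [515.0, -189.6999969482422], [535.5999755859375, -179.0], [524.2000122070312, -157.0]] 0.32389620850618367
plate ((493.9977111816406, -121.5836410522461), (139.87835693359375, 214.97926330566406), 26.468162536621094) [[383.5, -56.5], [479.29998779296875, -249.0], [604.5, -186.60000610351562], [508.70001220703125, 5.800000190734863]] 0.0292416389555936
top green ztop 0.0854 circ 525.0 220.1 28.4 mean [0.5241 0.2204 0.083 ]
top ball ztop 0.3446 circ 547.3 -6.0 12.9 mean [ 0.5469 -0.0057  0.3426]
top red ztop 0.08 circ 566.1 348.1 28.5 mean [0.5658 0.3476 0.0776]
top yel ztop 0.0802 circ 609.8 262.9 28.6 mean [0.6096 0.2629 0.0778]
top hon ztop 0.0854 circ 482.8 306.8 26.4 mean [0.483  0.3064 0.0832]
side green ztop 0.0851 circ 526.4 219.0 29.2 mean [0.525  0.2193 0.083 ]
side ball ztop 0.3445 circ 547.4 -6.4 13.8 mean [ 0.5468 -0.0049  0.3425]
side red ztop 0.0798 circ 568.2 344.3 29.6 mean [0.5673 0.346  0.0778]
side yel ztop 0.08 circ 611.8 261.0 30.1 mean [0.611  0.2618 0.0778]
side hon ztop 0.0855 circ 485.2 304.3 27.5 mean [0.4839 0.3051 0.0835]
```

```bash
cat >> h.py <<'E'
O=np.array([.5196,-.1732]); ex=np.array([.4457,-.8952]); ey=np.array([.8952,.4457])
def pr(x,y,z): return np.r_[O+x*ex+y*ey,z]
def rot(xdir,zdir):
    x=np.array(xdir,float);x/=np.linalg.norm(x); z=np.array(zdir,float); z-=x*(z@x); z/=np.linalg.norm(z)
    return Ro.from_matrix(np.stack([x,np.cross(z,x),z],1))
def cur(): s=monitor.sense(); return s["eef_pos"],Ro.from_euler("xyz",s["tcp_rot"])
def plan(p,R,target,Rt=None,mm=50,deg=9,n=None):
    "rows along straight line; returns end"
    target=np.array(target); Rt=Rt or R; rv=(R.inv()*Rt).as_rotvec()
    n=n or int(max(1,np.ceil(np.linalg.norm(target-p)/(mm/1000)),np.ceil(np.degrees(np.linalg.norm(rv))/deg)))
    for i in range(n):
        Ri=R*Ro.from_rotvec(rv*i/n)
        print([np.round(Ri.inv().apply(target-p)/n/.4,3).tolist(),np.round(rv/n/(np.pi/2),3).tolist()])
    print("-- n",n); return target,Rt
def st():
    s=monitor.sense(); p,R=cur(); M=R.as_matrix()
    print("t",round(s["time"],2),"p",p.round(4),"x",M[:,0].round(3),"z",M[:,2].round(3),"F",s["wrist_force"].round(1),"g",round(s["gripper_width"],3),"q",s["qpos"].round(2))
E
python3 - <<'E'
from h import *
st(); p,R=cur()
a=np.radians(-18.5)
zs=[np.array([np.cos(b),np.sin(b),0]) for b in a+np.arange(4)*np.pi/2]
for z in zs: print(np.degrees((R.inv()*rot([0,0,-1],z)).magnitude()))
z=min(zs,key=lambda z:(R.inv()*rot([0,0,-1],z)).magnitude()); print(z)
Rg=rot([0,0,-1],z)
p,R=plan(p,R,[.40,-.02,.30],Rg,mm=55)
p,R=plan(p,R,[.5245,.220,.17],Rg,mm=50)
E
```

```text
t 0.1 p [ 0.1419 -0.5052  0.2306] x [-0.     0.001 -1.   ] z [ 0.27  -0.963 -0.001] F [ 0.6  0.9 -0.9] g 0.999 q [-1.37  0.05  1.4   0.    1.69 -0.07]
55.813192761350514
145.8131501326466
124.18687244436074
34.186945861921586
[-0.31730466 -0.94832366  0.        ]
[[-0.016, 0.086, -0.09], [0.035, -0.0, 0.0]]
[[-0.016, 0.081, -0.095], [0.035, -0.0, 0.0]]
[[-0.016, 0.076, -0.099], [0.035, -0.0, 0.0]]
[[-0.016, 0.071, -0.103], [0.035, -0.0, 0.0]]
[[-0.016, 0.065, -0.107], [0.035, -0.0, 0.0]]
[[-0.016, 0.059, -0.11], [0.035, -0.0, 0.0]]
[[-0.016, 0.053, -0.113], [0.035, -0.0, 0.0]]
[[-0.016, 0.047, -0.116], [0.035, -0.0, 0.0]]
[[-0.016, 0.04, -0.118], [0.035, -0.0, 0.0]]
[[-0.016, 0.034, -0.12], [0.035, -0.0, 0.0]]
[[-0.016, 0.027, -0.122], [0.035, -0.0, 0.0]]
-- n 11
[[0.046, 0.015, -0.095], [0.0, 0.0, 0.0]]
[[0.046, 0.015, -0.095], [0.0, 0.0, 0.0]]
[[0.046, 0.015, -0.095], [0.0, 0.0, 0.0]]
[[0.046, 0.015, -0.095], [0.0, 0.0, 0.0]]
[[0.046, 0.015, -0.095], [0.0, 0.0, 0.0]]
[[0.046, 0.015, -0.095], [0.0, 0.0, 0.0]]
[[0.046, 0.015, -0.095], [0.0, 0.0, 0.0]]
-- n 7
```

>>> {"method": "drive_tool", "body": {"increments": [[[-0.016, 0.086, -0.09], [0.035, 0, 0], 1], [[-0.016, 0.081, -0.095], [0.035, 0, 0], 1], [[-0.016, 0.076, -0.099], [0.035, 0, 0], 1], [[-0.016, 0.071, -0.103], [0.035, 0, 0], 1], [[-0.016, 0.065, -0.107], [0.035, 0, 0], 1]]}}

```text
time: 0.72
eef_pos: [0.2617, -0.28, 0.2603]
tcp_rot: [-2.843, 1.562, 1.854]
wrist_force: [0.1, 0.6, 0.1]
gripper_width: 0.998
```

>>> {"method": "drive_tool", "body": {"increments": [[[-0.016, 0.059, -0.11], [0.035, 0, 0], 1], [[-0.016, 0.053, -0.113], [0.035, 0, 0], 1], [[-0.016, 0.047, -0.116], [0.035, 0, 0], 1], [[-0.016, 0.04, -0.118], [0.035, 0, 0], 1], [[-0.016, 0.034, -0.12], [0.035, 0, 0], 1]]}}

```text
time: 1.35
eef_pos: [0.3863, -0.0547, 0.2938]
tcp_rot: [-2.558, 1.562, 1.853]
wrist_force: [1.5, -1.0, 0.6]
gripper_width: 1.003
```

```bash
python3 - <<'E'
from h import *
st(); p,R=cur(); Rg=rot([0,0,-1],[-0.3173,-.9483,0])
p,R=plan(p,R,[.5245,.220,.18],Rg,mm=48)
p,R=plan(p,R,[.5245,.220,.028],Rg,mm=40)
E
```

```text
t 1.35 p [ 0.3863 -0.0547  0.2938] x [-0.002  0.009 -1.   ] z [-0.296 -0.955 -0.007] F [ 1.5 -1.   0.6] g 1.003 q [-0.24 -0.34  1.63  0.01  1.85  1.63]
[[0.041, 0.018, -0.108], [0.002, -0.001, 0.0]]
[[0.041, 0.018, -0.108], [0.002, -0.001, 0.0]]
[[0.041, 0.018, -0.108], [0.002, -0.001, 0.0]]
[[0.041, 0.017, -0.108], [0.002, -0.001, 0.0]]
[[0.041, 0.017, -0.108], [0.002, -0.001, 0.0]]
[[0.041, 0.016, -0.109], [0.002, -0.001, 0.0]]
[[0.041, 0.016, -0.109], [0.002, -0.001, 0.0]]
-- n 7
[[0.095, 0.0, 0.0], [0.0, 0.0, 0.0]]
[[0.095, 0.0, 0.0], [0.0, 0.0, 0.0]]
[[0.095, 0.0, 0.0], [0.0, 0.0, 0.0]]
[[0.095, 0.0, 0.0], [0.0, 0.0, 0.0]]
-- n 4
```

>>> {"method": "drive_tool", "body": {"increments": [[[0.041, 0.018, -0.108], [0.002, -0.001, 0], 1], [[0.041, 0.018, -0.108], [0.002, -0.001, 0], 1], [[0.041, 0.018, -0.108], [0.002, -0.001, 0], 1], [[0.041, 0.017, -0.108], [0.002, -0.001, 0], 1], [[0.041, 0.017, -0.108], [0.002, -0.001, 0], 1]]}}

```text
time: 1.98
eef_pos: [0.4875, 0.1487, 0.2108]
tcp_rot: [-1.111, 1.568, -2.997]
wrist_force: [-0.3, -0.7, 0.8]
gripper_width: 0.997
```

>>> {"method": "drive_tool", "body": {"increments": [[[0.041, 0.016, -0.109], [0.002, -0.001, 0], 1], [[0.041, 0.016, -0.109], [0.002, -0.001, 0], 1], [[0, 0, 0], [0, 0, 0], 1]]}}

```text
time: 2.35
eef_pos: [0.5267, 0.2322, 0.1721]
tcp_rot: [-0.732, 1.559, -2.622]
wrist_force: [0.0, -0.9, -0.6]
gripper_width: 0.999
```

```bash
python3 - <<'E'
from h import *
st(); p,R=cur(); Rg=rot([0,0,-1],[-0.3173,-.9483,0])
p,R=plan(p,R,[.5245,.220,.028],Rg,mm=40)
E
```

```text
t 2.35 p [0.5267 0.2322 0.1721] x [-0.01  -0.006 -1.   ] z [-0.314 -0.949  0.009] F [ 0.  -0.9 -0.6] g 0.999 q [ 0.35  0.23  1.33 -0.    1.6   2.24]
[[0.09, 0.002, 0.007], [0.001, 0.001, 0.001]]
[[0.09, 0.002, 0.007], [0.001, 0.001, 0.001]]
[[0.09, 0.001, 0.007], [0.001, 0.001, 0.001]]
[[0.09, 0.001, 0.007], [0.001, 0.001, 0.001]]
-- n 4
```

>>> {"method": "drive_tool", "body": {"increments": [[[0.05, 0.006, 0.028], [0.001, 0.002, 0.001], 1], [[0.1, 0, 0], [0.001, 0.001, 0], 1], [[0.1, 0, 0], [0, 0.001, 0], 1], [[0.06, 0, 0], [0, 0, 0], 1], [[0, 0, 0], [0, 0, 0], 1]]}}

```text
time: 2.98
eef_pos: [0.5244, 0.2175, 0.0468]
tcp_rot: [-1.101, 1.566, -2.996]
wrist_force: [-0.2, 0.9, -0.2]
gripper_width: 1.0
```

```bash
python3 - <<'E'
from h import *
st(); p,R=cur(); Rg=rot([0,0,-1],[-0.3173,-.9483,0])
p,R=plan(p,R,[.5245,.220,.028],Rg,mm=40)
E
```

```text
t 2.98 p [0.5244 0.2175 0.0468] x [-0.005 -0.001 -1.   ] z [-0.318 -0.948  0.002] F [-0.2  0.9 -0.2] g 1.0 q [0.33 0.31 1.49 0.   1.35 2.22]
[[0.047, -0.002, -0.006], [-0.001, 0.001, 0.003]]
-- n 1
```

>>> {"method": "drive_tool", "body": {"increments": [[[0.045, -0.002, -0.006], [0, 0.001, 0.002], 1], [[0, 0, 0], [0, 0, 0], 1], [[0, 0, 0], [0, 0, 0], 0], [[0, 0, 0], [0, 0, 0], 0], [[0, 0, 0], [0, 0, 0], 0]], "force": 40}}

```text
time: 3.6
eef_pos: [0.5265, 0.2203, 0.0321]
tcp_rot: [2.192, 1.565, 0.296]
wrist_force: [0.4, -0.3, -2.5]
gripper_width: 0.697
```

>>> {"method": "drive_tool", "body": {"increments": [[[0, 0, 0], [0, 0, 0], 0], [[0, 0, 0], [0, 0, 0], 0], [[-0.03, 0, 0], [0, 0, 0], 0], [[-0.06, 0, 0], [0, 0, 0], 0]]}}

```text
time: 4.1
eef_pos: [0.5246, 0.2198, 0.0669]
tcp_rot: [-0.812, 1.571, -2.708]
wrist_force: [0.2, 0.2, -2.7]
gripper_width: 0.691
```

```bash
python3 - <<'E'
from h import *
st(); p,R=cur(); Rg=rot([0,0,-1],[-0.3173,-.9483,0])
for x in(-.12,): print(pr(x,0,.03))
im,d,P=cloud("side"); cv2.imwrite("pics/s1.png",cv2.resize(im[200:400,100:360],None,fx=2,fy=2))
E
```

```text
t 4.1 p [0.5246 0.2198 0.0669] x [-0. -0. -1.] z [-0.319 -0.948  0.   ] F [ 0.2  0.2 -2.7] g 0.691 q [ 0.33  0.29  1.47 -0.    1.38  2.23]
[ 0.466116 -0.065776  0.03    ]
```

View pics/s1.png

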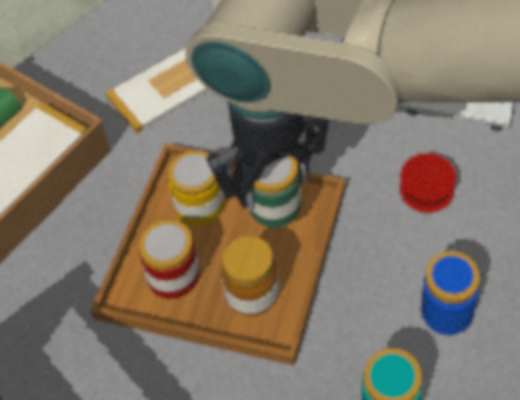

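The green tin is in the fingers and lifted; its neighbours haven't moved. Now I'll carry it round the lever on the robot's side.

```bash
python3 - <<'E'
from h import *
p,R=cur(); Rg=rot([0,0,-1],[-0.3173,-.9483,0])
p,R=plan(p,R,[.515,.19,.15],Rg,mm=45)
p,R=plan(p,R,[.425,.06,.15],Rg,mm=45)
p,R=plan(p,R,[.4639,-.0613,.15],Rg,mm=45)
E
```

```text
[[-0.098, -0.001, 0.04], [-0.0, -0.001, -0.002]]
[[-0.098, -0.001, 0.041], [-0.0, -0.001, -0.002]]
-- n 2
[[0.0, -0.028, 0.095], [0.0, 0.0, 0.0]]
[[0.0, -0.028, 0.095], [0.0, 0.0, 0.0]]
[[0.0, -0.028, 0.095], [0.0, 0.0, 0.0]]
[[0.0, -0.028, 0.095], [0.0, 0.0, 0.0]]
-- n 4
[[0.0, 0.063, 0.086], [0.0, 0.0, 0.0]]
[[0.0, 0.063, 0.086], [0.0, 0.0, 0.0]]
[[0.0, 0.063, 0.086], [0.0, 0.0, 0.0]]
-- n 3
```

>>> {"method": "drive_tool", "body": {"increments": [[[-0.098, 0, 0.02], [0, -0.001, -0.002], 0], [[-0.098, 0, 0.04], [0, -0.001, -0.002], 0], [[0, -0.028, 0.095], [0, 0, 0], 0], [[0, -0.028, 0.095], [0, 0, 0], 0], [[0, -0.028, 0.095], [0, 0, 0], 0]]}}

```text
time: 4.78
eef_pos: [0.4505, 0.0988, 0.1555]
tcp_rot: [2.237, 1.564, 0.345]
wrist_force: [0.6, 0.1, -2.3]
gripper_width: 0.69
```

>>> {"method": "drive_tool", "body": {"increments": [[[0, -0.015, 0.095], [0, 0, 0], 0], [[0, 0.06, 0.086], [0, 0, 0], 0], [[0, 0.06, 0.086], [0, 0, 0], 0], [[0, 0.05, 0.06], [0, 0, 0], 0], [[0, 0, 0], [0, 0, 0], 0]]}}

```text
time: 5.4
eef_pos: [0.4675, -0.0508, 0.1584]
tcp_rot: [2.007, 1.557, 0.114]
wrist_force: [-0.7, -0.1, -2.7]
gripper_width: 0.69
```

```bash
python3 - <<'E'
from h import *
st(); p,R=cur(); Rg=rot([0,0,-1],[-0.3173,-.9483,0])
p,R=plan(p,R,[.4639,-.0613,.059],Rg,mm=45)
E
```

```text
t 5.4 p [ 0.4675 -0.0508  0.1584] x [ 0.014  0.002 -1.   ] z [-0.317 -0.948 -0.006] F [-0.7 -0.1 -2.7] g 0.69 q [-0.19 -0.08  1.68  0.    1.53  1.7 ]
[[0.083, -0.001, 0.01], [0.0, -0.001, -0.003]]
[[0.083, -0.001, 0.01], [0.0, -0.001, -0.003]]
[[0.083, -0.0, 0.009], [0.0, -0.001, -0.003]]
-- n 3
```

>>> {"method": "drive_tool", "body": {"increments": [[[0.06, -0.001, 0.028], [0, -0.003, -0.003], 0], [[0.08, 0, 0], [0, -0.001, -0.003], 0], [[0.08, 0, 0], [0, -0.001, -0.002], 0], [[0.02, 0, 0], [0, 0, 0], 0], [[0, 0, 0], [0, 0, 0], 0]]}}

```text
time: 6.02
eef_pos: [0.4653, -0.0592, 0.063]
tcp_rot: [1.559, 1.565, -0.333]
wrist_force: [0.3, 0.7, -2.5]
gripper_width: 0.687
```

```bash
python3 - <<'E'
from h import *
st(); p,R=cur(); Rg=rot([0,0,-1],[-0.3173,-.9483,0])
p,R=plan(p,R,[.4639,-.0613,.0555],Rg,mm=10)
E
```

```text
t 6.03 p [ 0.4653 -0.0592  0.063 ] x [ 0.005 -0.002 -1.   ] z [-0.316 -0.949  0.   ] F [ 0.3  0.7 -2.5] g 0.687 q [-0.2   0.02  1.78 -0.    1.34  1.69]
[[0.019, -0.002, 0.006], [0.001, 0.0, -0.003]]
-- n 1
```

>>> {"method": "drive_tool", "body": {"increments": [[[0.01, 0, 0.004], [0, 0, -0.003], 0], [[0.005, 0, 0], [0, 0, 0], 0], [[0, 0, 0], [0, 0, 0], 0]]}}

```text
time: 6.4
eef_pos: [0.4666, -0.0608, 0.0598]
tcp_rot: [1.687, 1.565, -0.204]
wrist_force: [0.6, 0.5, -1.8]
gripper_width: 0.689
```

>>> {"method": "drive_tool", "body": {"increments": [[[0.005, 0, 0], [0, 0, 0], 0], [[0, 0, 0], [0, 0, 0], 0]]}}

```text
time: 6.65
eef_pos: [0.4669, -0.0609, 0.0582]
tcp_rot: [1.687, 1.564, -0.205]
wrist_force: [0.1, 0.5, -2.0]
gripper_width: 0.692
```

>>> {"method": "drive_tool", "body": {"increments": [[[0.005, 0, 0], [0, 0, 0], 0], [[0, 0, 0], [0, 0, 0], 0]]}}

```text
time: 6.9
eef_pos: [0.4669, -0.0609, 0.056]
tcp_rot: [1.682, 1.564, -0.21]
wrist_force: [0.3, -0.9, -3.1]
gripper_width: 0.689
```

>>> {"method": "drive_tool", "body": {"increments": [[[0.004, 0, 0], [0, 0, 0], 0], [[0, 0, 0], [0, 0, 0], 0]]}}

```text
time: 7.15
eef_pos: [0.4674, -0.0611, 0.0558]
tcp_rot: [1.675, 1.563, -0.216]
wrist_force: [-0.0, -1.0, -3.4]
gripper_width: 0.69
```

>>> {"method": "drive_tool", "body": {"increments": [[[0.005, 0, 0], [0, 0, 0], 0], [[0.003, 0, 0], [0, 0, 0], 0], [[0, 0, 0], [0, 0, 0], 0]]}}

```text
time: 7.52
eef_pos: [0.4678, -0.0612, 0.0557]
tcp_rot: [1.67, 1.562, -0.221]
wrist_force: [0.2, 0.3, -2.3]
gripper_width: 0.693
```

```bash
python3 - <<'E'
from h import *
for n in("top","side"):
    im,d,P=cloud(n); p=P.reshape(-1,3); b=im.reshape(-1,3)
    k=p[(np.hypot(*(p[:,:2]-[.467,-.061]).T)<.03)&(p[:,2]>.025)&(p[:,2]<.12)]
    print(n,len(k),np.percentile(k[:,2],[10,50,90,99]).round(4))
    cv2.imwrite(f"pics/{n}2.png",cv2.resize(im[150:350,200:400] if n=="top" else im[130:330,230:430],None,fx=2,fy=2))
a=cv2.imread("pics/side2.png");c=cv2.imread("pics/top2.png");cv2.imwrite("pics/both2.png",np.hstack([a,c]))
E
```

```text
Traceback (most recent call last):
IndexError: index -1 is out of bounds for axis 0 with size 0
```

```bash
python3 - <<'E'
from h import *
st()
im,d,P=cloud("side"); p=P.reshape(-1,3)
k=p[(np.hypot(*(p[:,:2]-[.467,-.061]).T)<.035)&(p[:,2]>.02)&(p[:,2]<.12)]
print(len(k), np.percentile(k[:,2],[5,10,50,90,99]).round(4) if len(k) else "")
cv2.imwrite("pics/side2.png",cv2.resize(im[130:350,210:470],None,fx=3,fy=2.7))
E
```

```text
t 7.58 p [ 0.4679 -0.0612  0.0556] x [ 0.009 -0.002 -1.   ] z [-0.315 -0.949 -0.001] F [-0.   0.5  1.6] g 0.692 q [-0.21  0.03  1.78 -0.    1.32  1.68]
693 [0.0282 0.0303 0.0785 0.1077 0.112 ]
```

View pics/side2.png

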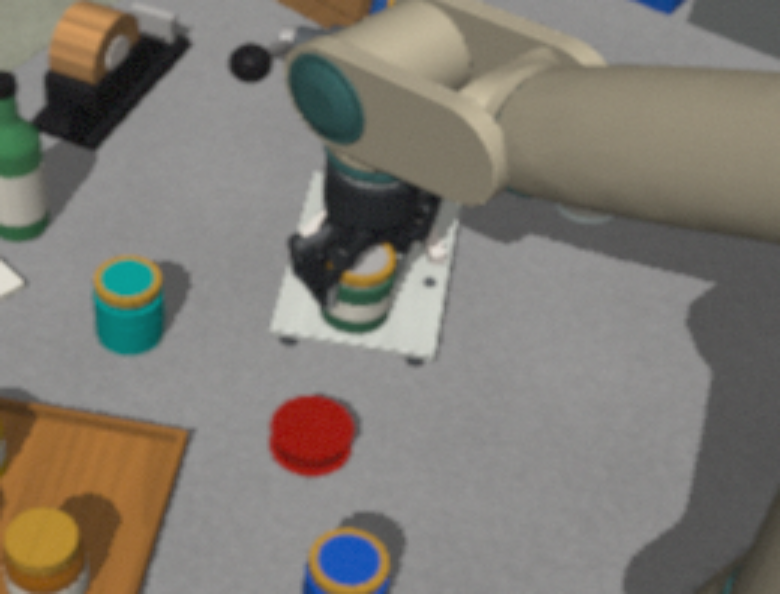

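The tin's base is on the plate (lowest points 0.030, and the downward force is gone). I'll release and rise. I also need to know whether the 45° push pose is reachable and which half-turn to use.

>>> {"method": "drive_tool", "body": {"increments": [[[0, 0, 0], [0, 0, 0], 1], [[0, 0, 0], [0, 0, 0], 1], [[0, 0, 0], [0, 0, 0], 1], [[-0.05, 0, 0], [0, 0, 0], 1], [[-0.08, 0, 0], [0, 0, 0], 1]]}}

```text
time: 8.25
eef_pos: [0.4663, -0.0609, 0.106]
tcp_rot: [1.642, 1.567, -0.25]
wrist_force: [0.1, -1.2, 0.8]
gripper_width: 1.003
```

```bash
python3 - <<'E'
from h import *
st()
def fk(q,c): return Ro.from_euler("ZYZYZ",[q[0],q[1]+q[2],q[3],q[4],q[5]+c])
s=monitor.sense();p,R=cur();M=R.as_matrix()
q=s["qpos"]; X=fk(q,0).as_matrix(); z=M[:,2]; c=np.arctan2(z@X[:,1],z@X[:,0]); print("c",c)
for th in(35,45):
  t=np.r_[ex*np.cos(np.radians(th)),-np.sin(np.radians(th))]
  for sg in(1,-1):
    for q0,pitch in((-.1,1.8),(.15,1.8),(.25,1.8),(.25,2.1)):
      T=rot(t,np.r_[ey*sg,0]).as_matrix(); B=np.stack([T[:,2],-T[:,1],T[:,0]],1) # x=jaw,z=tool axis
      if np.linalg.det(B)<0: B[:,1]*=-1
      D=Ro.from_euler("ZY",[q0,pitch]).inv()*Ro.from_matrix(B)
      e=D.as_euler("ZYZ"); print(th,sg,q0,pitch,"q3,q4,q5",e[0].round(2),e[1].round(2),((e[2]-c+np.pi)%(2*np.pi)-np.pi).round(2))
E
```

```text
t 8.25 p [ 0.4663 -0.0609  0.106 ] x [ 0.004 -0.001 -1.   ] z [-0.315 -0.949 -0.   ] F [ 0.1 -1.2  0.8] g 1.003 q [-0.21 -0.03  1.73 -0.    1.43  1.68]Traceback (most recent call last):
  File "<stdin>", line 5, in <module>
  File "<stdin>", line 3, in fk
  File "scipy/spatial/transform/_rotation.pyx", line 1413, in scipy.spatial.transform._rotation.Rotation.from_euler
ValueError: Expected axis specification to be a non-empty string of upto 3 characters, got ZYZYZ
```

```bash
cat > ik.py <<'E'
from h import *
E=Ro.from_euler
C=None
def cc():
    s=monitor.sense();q=s["qpos"];p,R=cur();z=R.as_matrix()[:,2]
    X=(E("ZY",[q[0],q[1]+q[2]])*E("ZYZ",q[3:6])).as_matrix(); return np.arctan2(z@X[:,1],z@X[:,0]), X[:,2]-R.as_matrix()[:,0]
E
python3 - <<'E'
from ik import *
c,err=cc(); print("c",c,err)
for th in(35,45):
  t=np.r_[ex*np.cos(np.radians(th)),-np.sin(np.radians(th))]
  for sg in(1,-1):
    for q0,pitch in((-.1,1.8),(.15,1.8),(.25,1.8),(.25,2.1)):
      T=rot(t,np.r_[ey*sg,0]).as_matrix(); B=np.stack([T[:,2],np.cross(T[:,0],T[:,2]),T[:,0]],1)
      D=E("ZY",[q0,pitch]).inv()*Ro.from_matrix(B)
      e=D.as_euler("ZYZ"); print(th,sg,q0,pitch,"q3,q4,q5",e[0].round(2),e[1].round(2),((e[2]-c+np.pi)%(2*np.pi)-np.pi).round(2))
E
```

```text
c 3.141592653589793 [-1.17961196e-16 -3.56702515e-16  0.00000000e+00]
35 1 -0.1 1.8 q3,q4,q5 -0.99 0.98 -0.13
35 1 0.15 1.8 q3,q4,q5 -1.0 1.19 0.02
35 1 0.25 1.8 q3,q4,q5 -1.0 1.27 0.07
35 1 0.25 2.1 q3,q4,q5 -1.1 1.12 0.35
35 -1 -0.1 1.8 q3,q4,q5 -0.99 0.98 3.01
35 -1 0.15 1.8 q3,q4,q5 -1.0 1.19 -3.13
35 -1 0.25 1.8 q3,q4,q5 -1.0 1.27 -3.07
35 -1 0.25 2.1 q3,q4,q5 -1.1 1.12 -2.79
45 1 -0.1 1.8 q3,q4,q5 -0.78 1.02 -0.25
45 1 0.15 1.8 q3,q4,q5 -0.81 1.19 -0.05
45 1 0.25 1.8 q3,q4,q5 -0.81 1.26 0.02
45 1 0.25 2.1 q3,q4,q5 -0.91 1.06 0.26
45 -1 -0.1 1.8 q3,q4,q5 -0.78 1.02 2.9
45 -1 0.15 1.8 q3,q4,q5 -0.81 1.19 3.09
45 -1 0.25 1.8 q3,q4,q5 -0.81 1.26 -3.13
45 -1 0.25 2.1 q3,q4,q5 -0.91 1.06 -2.88
```

```bash
python3 - <<'E'
from h import *
p,R=cur()
p,R=plan(p,R,[.4663,-.0609,.19],n=2)
p,R=plan(p,R,pr(-.25,-.02,.24),rot([0,0,-1],[*ey,0]),deg=9.6)
c=.7071
p,R=plan(p,R,pr(-.23,.003,.15),rot([c*ex[0],c*ex[1],-c],[*ey,0]),deg=9.3)
E
```

```text
[[-0.105, 0.0, -0.0], [0.0, 0.0, 0.0]]
[[-0.105, 0.0, -0.0], [0.0, 0.0, 0.0]]
-- n 2
[[-0.008, -0.017, -0.012], [-0.1, 0.0, -0.0]]
[[-0.008, -0.015, -0.015], [-0.1, 0.0, -0.0]]
[[-0.008, -0.013, -0.017], [-0.1, 0.0, -0.0]]
[[-0.008, -0.01, -0.019], [-0.1, 0.0, -0.0]]
[[-0.008, -0.007, -0.02], [-0.1, 0.0, -0.0]]
[[-0.008, -0.004, -0.021], [-0.1, 0.0, -0.0]]
[[-0.008, -0.0, -0.021], [-0.1, 0.0, -0.0]]
[[-0.008, 0.003, -0.021], [-0.1, 0.0, -0.0]]
[[-0.008, 0.006, -0.02], [-0.1, 0.0, -0.0]]
[[-0.008, 0.009, -0.019], [-0.1, 0.0, -0.0]]
[[-0.008, 0.012, -0.017], [-0.1, 0.0, -0.0]]
[[-0.008, 0.015, -0.015], [-0.1, 0.0, -0.0]]
[[-0.008, 0.017, -0.013], [-0.1, 0.0, -0.0]]
[[-0.008, 0.019, -0.01], [-0.1, 0.0, -0.0]]
[[-0.008, 0.02, -0.007], [-0.1, 0.0, -0.0]]
-- n 15
[[0.045, -0.01, 0.012], [0.0, 0.0, -0.1]]
[[0.046, -0.003, 0.012], [0.0, 0.0, -0.1]]
[[0.046, 0.004, 0.012], [0.0, 0.0, -0.1]]
[[0.045, 0.012, 0.012], [0.0, 0.0, -0.1]]
[[0.042, 0.018, 0.012], [0.0, 0.0, -0.1]]
-- n 5
```

>>> {"method": "drive_tool", "body": {"increments": [[[-0.105, 0, 0], [0, 0, 0], 1], [[-0.105, 0, 0], [0, 0, 0], 1], [[-0.008, -0.017, -0.012], [-0.1, 0, 0], 1], [[-0.008, -0.015, -0.015], [-0.1, 0, 0], 0.8], [[-0.008, -0.013, -0.017], [-0.1, 0, 0], 0.6]]}}

```text
time: 8.88
eef_pos: [0.4515, -0.0404, 0.2054]
tcp_rot: [1.189, 1.561, -0.218]
wrist_force: [0.0, 0.3, -0.7]
gripper_width: 0.609
```

>>> {"method": "drive_tool", "body": {"increments": [[[-0.008, -0.01, -0.019], [-0.1, 0, 0], 0.47], [[-0.008, -0.007, -0.02], [-0.1, 0, 0], 0.47], [[-0.008, -0.004, -0.021], [-0.1, 0, 0], 0.47], [[-0.008, 0, -0.021], [-0.1, 0, 0], 0.47], [[-0.008, 0.003, -0.021], [-0.1, 0, 0], 0.47]]}}

```text
time: 9.5
eef_pos: [0.4244, -0.0058, 0.2217]
tcp_rot: [0.389, 1.56, -0.206]
wrist_force: [0.1, 0.4, 0.7]
gripper_width: 0.468
```

>>> {"method": "drive_tool", "body": {"increments": [[[-0.008, 0.006, -0.02], [-0.1, 0, 0], 0.47], [[-0.008, 0.009, -0.019], [-0.1, 0, 0], 0.47], [[-0.008, 0.012, -0.017], [-0.1, 0, 0], 0.47], [[-0.008, 0.015, -0.015], [-0.1, 0, 0], 0.47], [[0, 0, 0], [0, 0, 0], 0.47]]}}

```text
time: 10.12
eef_pos: [0.4023, 0.0213, 0.235]
tcp_rot: [-0.241, 1.558, -0.187]
wrist_force: [-0.3, 0.2, 0.2]
gripper_width: 0.471
```

```bash
python3 - <<'E'
from h import *
st();p,R=cur(); c=.7071
p,R=plan(p,R,pr(-.24,.003,.20),rot([c*ex[0],c*ex[1],-c],[*ey,0]),deg=9.3)
E
```

```text
t 10.12 p [0.4023 0.0213 0.235 ] x [ 0.012 -0.002 -1.   ] z [0.998 0.054 0.012] F [-0.3  0.2  0.2] g 0.471 q [-0.04 -0.31  1.73 -0.    1.72 -0.09]
[[0.015, 0.009, 0.006], [-0.041, -0.016, -0.082]]
[[0.014, 0.01, 0.006], [-0.041, -0.016, -0.082]]
[[0.012, 0.011, 0.006], [-0.041, -0.016, -0.082]]
[[0.011, 0.013, 0.007], [-0.041, -0.016, -0.082]]
[[0.009, 0.013, 0.007], [-0.041, -0.016, -0.082]]
[[0.008, 0.014, 0.008], [-0.041, -0.016, -0.082]]
-- n 6
```

>>> {"method": "drive_tool", "body": {"increments": [[[0.015, 0.009, 0.006], [-0.041, -0.016, -0.082], 0.47], [[0.014, 0.01, 0.006], [-0.041, -0.016, -0.082], 0.47], [[0.012, 0.011, 0.006], [-0.041, -0.016, -0.082], 0.47], [[0.011, 0.013, 0.007], [-0.041, -0.016, -0.082], 0.47], [[0.009, 0.013, 0.007], [-0.041, -0.016, -0.082], 0.47]]}}

```text
time: 10.75
eef_pos: [0.4158, 0.0371, 0.2066]
tcp_rot: [-1.515, 0.889, -1.144]
wrist_force: [0.1, -0.8, -0.4]
gripper_width: 0.47
```

>>> {"method": "drive_tool", "body": {"increments": [[[0.008, 0.014, 0.008], [-0.041, -0.016, -0.082], 0.47], [[0, 0, 0], [0, 0, 0], 0.47]]}}

```text
time: 11.0
eef_pos: [0.4177, 0.0415, 0.1987]
tcp_rot: [-1.557, 0.755, -1.113]
wrist_force: [-0.1, -0.1, 0.5]
gripper_width: 0.473
```

```bash
python3 - <<'E'
from h import *
st();p,R=cur(); c=.7071; Rt=rot([c*ex[0],c*ex[1],-c],[*ey,0])
im,d,P=cloud("top"); q=P.reshape(-1,3); k=q[(np.hypot(*(q[:,:2]-[.467,-.061]).T)<.06)&(q[:,2]>.098)&(q[:,2]<.118)]
if len(k):
    print(len(k),k.mean(0)); x,r=cv2.minEnclosingCircle((k[:,:2]*1000).astype(np.float32)); print(x,r); e=np.array(x)/1000-O; print("tin press",e@ex,e@ey)
cv2.imwrite("pics/top3.png",cv2.resize(im[130:330,190:430],None,fx=2.5,fy=2.5))
p,R=plan(p,R,pr(-.20,.003,.10),Rt)
p,R=plan(p,R,pr(-.19,.003,.064),Rt)
E
```

```text
t 11.0 p [0.4177 0.0415 0.1987] x [ 0.322 -0.653 -0.686] z [0.901 0.433 0.01 ] F [-0.1 -0.1  0.5] g 0.473 q [ 0.51 -0.25  1.92 -0.81  1.54  0.12]
350 [ 0.46668658 -0.0584972   0.10662914]
(467.14044189453125, -58.420989990234375) 28.31884765625
tin press -0.1261313948083496 0.0041952083453369515
[[0.079, 0.038, -0.002], [-0.004, -0.001, 0.006]]
[[0.08, 0.038, -0.002], [-0.004, -0.001, 0.006]]
[[0.08, 0.037, -0.001], [-0.004, -0.001, 0.006]]
-- n 3
[[0.081, 0.046, -0.0], [0.0, 0.0, 0.0]]
-- n 1
```

View pics/top3.png

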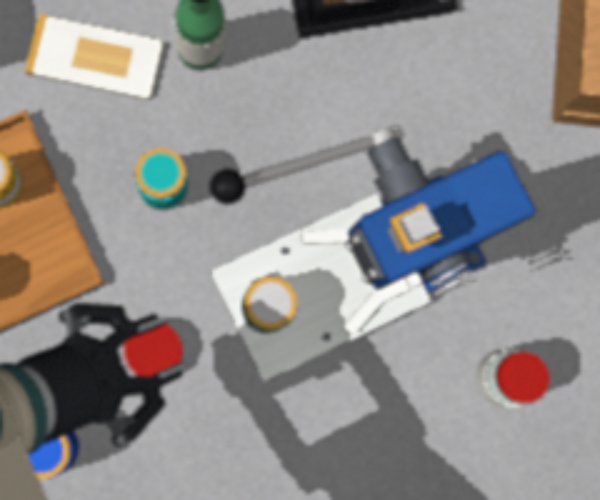

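The top view shows the tin standing on the plate at (270,303) in the crop, which is press (-0.126, 0.004). The gripper is tilted behind it, and nothing has been disturbed.

>>> {"method": "drive_tool", "body": {"increments": [[[0.079, 0.038, -0.002], [-0.004, -0.001, 0.006], 0.47], [[0.08, 0.038, -0.002], [-0.004, -0.001, 0.006], 0.47], [[0.08, 0.037, -0.001], [-0.004, -0.001, 0.006], 0.47], [[0.06, 0.036, 0], [0, 0, 0], 0.47], [[0, 0, 0], [0, 0, 0], 0.47]]}}

```text
time: 11.68
eef_pos: [0.442, -0.0012, 0.0766]
tcp_rot: [-1.536, 0.795, -1.101]
wrist_force: [0.2, 0.5, 0.2]
gripper_width: 0.473
```

```bash
python3 - <<'E'
from h import *
st();p,R=cur(); c=.7071; Rt=rot([c*ex[0],c*ex[1],-c],[*ey,0])
e=p[:2]-O; print("press",e@ex,e@ey,p[2])
p,R=plan(p,R,pr(-.16,.003,.064),Rt,mm=20)
p,R=plan(p,R,pr(-.04,.0015,.064),Rt,mm=12)
E
```

```text
t 11.68 p [ 0.442  -0.0012  0.0766] x [ 0.317 -0.624 -0.714] z [0.902 0.43  0.024] F [0.2 0.5 0.2] g 0.473 q [ 0.36 -0.09  2.03 -0.83  1.23  0.23]
press -0.1885628206538837 0.007240057226881765 0.0766076413359244
[[0.036, -0.015, -0.005], [-0.009, 0.002, -0.003]]
[[0.036, -0.014, -0.005], [-0.009, 0.002, -0.003]]
-- n 2
[[0.019, -0.019, -0.0], [0.0, 0.0, 0.0]]
[[0.019, -0.019, -0.0], [0.0, 0.0, 0.0]]
[[0.019, -0.019, -0.0], [0.0, 0.0, 0.0]]
[[0.019, -0.019, -0.0], [0.0, 0.0, 0.0]]
[[0.019, -0.019, -0.0], [0.0, 0.0, 0.0]]
[[0.019, -0.019, -0.0], [0.0, 0.0, 0.0]]
[[0.019, -0.019, -0.0], [0.0, 0.0, 0.0]]
[[0.019, -0.019, -0.0], [0.0, 0.0, 0.0]]
[[0.019, -0.019, -0.0], [0.0, 0.0, 0.0]]
[[0.019, -0.019, -0.0], [0.0, 0.0, 0.0]]
[[0.019, -0.019, -0.0], [0.0, 0.0, 0.0]]
-- n 11
```

>>> {"method": "drive_tool", "body": {"increments": [[[0.036, -0.012, -0.007], [-0.009, 0.002, -0.003], 0.47], [[0.034, -0.012, -0.005], [-0.009, 0.002, -0.003], 0.47], [[0, 0, 0], [0, 0, 0], 0.47]]}}

```text
time: 12.05
eef_pos: [0.4521, -0.0287, 0.0664]
tcp_rot: [-1.562, 0.785, -1.106]
wrist_force: [1.4, 0.1, -0.0]
gripper_width: 0.467
```

```bash
python3 - <<'E'
from h import *
st();p,R=cur(); c=.7071; Rt=rot([c*ex[0],c*ex[1],-c],[*ey,0])
e=p[:2]-O; print("press",e@ex,e@ey,p[2])
p,R=plan(p,R,pr(-.06,.0015,.064),Rt,mm=12)
E
```

```text
t 12.05 p [ 0.4521 -0.0287  0.0664] x [ 0.317 -0.632 -0.707] z [0.897 0.443 0.006] F [ 1.4  0.1 -0. ] g 0.467 q [ 0.29 -0.06  2.04 -0.86  1.17  0.19]
press -0.159403149162542 0.003953889239219044 0.06637998219130575
[[0.02, -0.019, -0.001], [-0.0, 0.0, 0.0]]
[[0.02, -0.019, -0.001], [-0.0, 0.0, 0.0]]
[[0.02, -0.019, -0.001], [-0.0, 0.0, 0.0]]
[[0.02, -0.019, -0.001], [-0.0, 0.0, 0.0]]
[[0.02, -0.019, -0.001], [-0.0, 0.0, 0.0]]
[[0.02, -0.019, -0.001], [-0.0, 0.0, 0.0]]
[[0.02, -0.019, -0.001], [-0.0, 0.0, 0.0]]
[[0.02, -0.019, -0.001], [-0.0, 0.0, 0.0]]
[[0.02, -0.019, -0.001], [-0.0, 0.0, 0.0]]
-- n 9
```

>>> {"method": "drive_tool", "body": {"increments": [[[0.02, -0.019, -0.001], [0, 0, 0], 0.47], [[0.02, -0.019, -0.001], [0, 0, 0], 0.47], [[0.02, -0.019, -0.001], [0, 0, 0], 0.47], [[0.02, -0.019, -0.001], [0, 0, 0], 0.47], [[0.02, -0.019, -0.001], [0, 0, 0], 0.47]]}}

```text
time: 12.68
eef_pos: [0.4771, -0.0813, 0.0662]
tcp_rot: [-1.558, 0.785, -1.102]
wrist_force: [-0.7, 2.8, 2.4]
gripper_width: 0.469
```

>>> {"method": "drive_tool", "body": {"increments": [[[0.02, -0.019, -0.001], [0, 0, 0], 0.47], [[0.02, -0.019, -0.001], [0, 0, 0], 0.47], [[0.01, -0.01, 0], [0, 0, 0], 0.47], [[0, 0, 0], [0, 0, 0], 0.47]]}}

```text
time: 13.18
eef_pos: [0.4899, -0.1091, 0.066]
tcp_rot: [-1.557, 0.784, -1.102]
wrist_force: [-0.2, 1.8, 1.9]
gripper_width: 0.468
```

```bash
cat > look.py <<'E'
from h import *
import sys
st();p,R=cur(); e=p[:2]-O; print("tcp press",(e@ex).round(4),(e@ey).round(4),p[2].round(4))
im,d,P=cloud("side"); q=P-np.r_[O,0]; x=q[...,:2]@ex; y=q[...,:2]@ey
hsv=cv2.cvtColor(im,cv2.COLOR_BGR2HSV)
m=(x>-.17)&(x<.04)&(abs(y)<.045)&(q[...,2]>.05)&(q[...,2]<.114)
print("tin pts", m.sum())
g=m&(hsv[...,0]>50)&(hsv[...,0]<95)&(hsv[...,1]>80)
if g.sum(): print("green n",g.sum(),"x",np.percentile(x[g],[3,50,97]).round(4),"y",np.percentile(y[g],[2,50,98]).round(4),"zmax",np.percentile(q[...,2][m],98).round(4))
l=m&(q[...,2]>.1); 
if l.sum(): print("lid x",np.percentile(x[l],[2,98]).round(4),"y",np.percentile(y[l],[2,98]).round(4))
if len(sys.argv)>1: cv2.imwrite(sys.argv[1],cv2.resize(im[100:300,230:430],None,fx=3,fy=3))
E
python3 look.py
```

```text
t 13.18 p [ 0.4899 -0.1091  0.066 ] x [ 0.32  -0.631 -0.706] z [0.896 0.443 0.01 ] F [-0.2  1.8  1.9] g 0.468 q [ 0.08 -0.02  2.   -0.88  1.01  0.05]
tcp press -0.0706 0.002 0.066
tin pts 24
lid x [-0.1294 -0.0969] y [-0.0443 -0.0382]
```

>>> {"method": "drive_tool", "body": {"increments": [[[0.015, -0.014, -0.001], [0, 0, 0], 0.47], [[0.015, -0.014, 0], [0, 0, 0], 0.47], [[0.015, -0.014, 0], [0, 0, 0], 0.47], [[0, 0, 0], [0, 0, 0], 0.47]]}}

```text
time: 13.72
eef_pos: [0.5014, -0.1322, 0.0654]
tcp_rot: [-1.557, 0.784, -1.101]
wrist_force: [0.1, 1.2, 1.9]
gripper_width: 0.468
```

```bash
python3 look.py pics/s4.png; python3 - <<'E'
from h import *
im,d,P=cloud("top"); a=cv2.resize(im[160:310,250:410],None,fx=2.5,fy=2.5); b=cv2.imread("pics/s4.png"); b=cv2.resize(b,(375,375)); cv2.imwrite("pics/b4.png",np.hstack([a,b]))
E
```

```text
t 13.72 p [ 0.5014 -0.1322  0.0654] x [ 0.321 -0.631 -0.706] z [0.896 0.444 0.01 ] F [0.1 1.2 1.9] g 0.468 q [ 0.02  0.    1.98 -0.88  0.97  0.02]
tcp press -0.0448 0.002 0.0654
tin pts 19
lid x [-0.1013 -0.0263] y [-0.0437  0.0239]
```

View pics/b4.png

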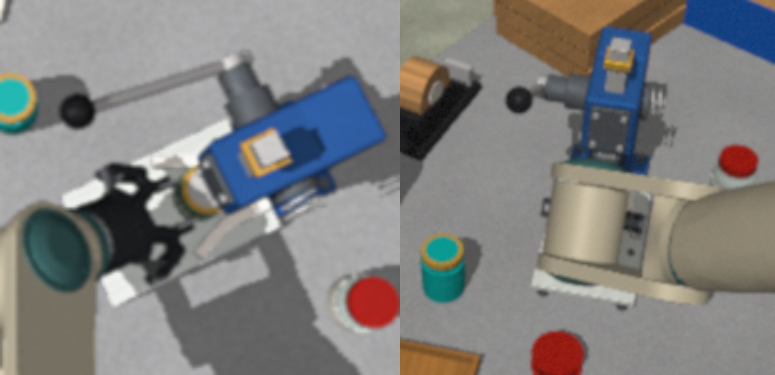

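The top view shows the tin going in under the head ahead of both fingertips, centred between the guides. I'll continue in small steps to the stop.

>>> {"method": "drive_tool", "body": {"increments": [[[0.011, -0.011, 0], [0, 0, 0], 0.47], [[0.009, -0.009, 0], [0, 0, 0], 0.47], [[0, 0, 0], [0, 0, 0], 0.47]]}}

```text
time: 14.2
eef_pos: [0.5062, -0.1425, 0.0648]
tcp_rot: [-1.558, 0.785, -1.101]
wrist_force: [0.4, 1.6, 0.9]
gripper_width: 0.47
```

>>> {"method": "drive_tool", "body": {"increments": [[[0.007, -0.007, 0], [0, 0, 0], 0.47], [[0.006, -0.006, 0], [0, 0, 0], 0.47], [[0, 0, 0], [0, 0, 0], 0.47]]}}

```text
time: 14.58
eef_pos: [0.5096, -0.1494, 0.0648]
tcp_rot: [-1.558, 0.785, -1.101]
wrist_force: [-1.0, 1.7, 0.9]
gripper_width: 0.471
```

```bash
cat > lid.py <<'E'
from h import *
st();p,R=cur(); e=p[:2]-O; print("tcp press",(e@ex).round(4),(e@ey).round(4),p[2].round(4))
im,d,P=cloud("top"); q=P-np.r_[O,0]; x=q[...,:2]@ex; y=q[...,:2]@ey
l=(x>-.08)&(x<.0)&(abs(y)<.032)&(q[...,2]>.095)&(q[...,2]<.116)
print(l.sum(),"lid x",np.percentile(x[l],[1,99]).round(4),"y",np.percentile(y[l],[1,99]).round(4),"z",np.median(q[...,2][l]).round(4)) if l.sum() else 0
E
python3 lid.py
```

```text
t 14.57 p [ 0.5096 -0.1494  0.0648] x [ 0.32  -0.631 -0.707] z [0.896 0.445 0.009] F [-1.   1.7  0.9] g 0.471 q [-0.02  0.02  1.96 -0.88  0.94 -0.02]
tcp press -0.0257 0.0017 0.0648
87 lid x [-0.0784 -0.0238] y [-0.0318  0.0313] z 0.1062
```

>>> {"method": "drive_tool", "body": {"increments": [[[0.005, -0.005, 0], [0, 0, 0], 0.47], [[0, 0, 0], [0, 0, 0], 0.47]]}}

```text
time: 14.88
eef_pos: [0.5109, -0.152, 0.0648]
tcp_rot: [-1.558, 0.785, -1.101]
wrist_force: [0.2, 1.0, 2.0]
gripper_width: 0.473
```

>>> {"method": "drive_tool", "body": {"increments": [[[0.005, -0.005, 0], [0, 0, 0], 0.47], [[0, 0, 0], [0, 0, 0], 0.47]]}}

```text
time: 15.12
eef_pos: [0.512, -0.1538, 0.0645]
tcp_rot: [-1.558, 0.786, -1.1]
wrist_force: [-3.7, 5.7, 3.5]
gripper_width: 0.47
```

>>> {"method": "drive_tool", "body": {"increments": [[[0.004, -0.004, 0], [0, 0, 0], 0.47], [[0, 0, 0], [0, 0, 0], 0.47]]}}

```text
time: 15.38
eef_pos: [0.5126, -0.1539, 0.0642]
tcp_rot: [-1.557, 0.789, -1.099]
wrist_force: [-7.2, 9.6, 6.2]
gripper_width: 0.469
```

```bash
python3 - <<'E'
from h import *
st();p,R=cur(); e=p[:2]-O; print(e@ex,e@ey)
c=.7071; Rt=rot([c*ex[0],c*ex[1],-c],[*ey,0])
p,R=plan(p,R,pr(-.16,.0,.075),Rt,mm=45)
p,R=plan(p,R,pr(-.24,-.0,.20),Rt,mm=50)
Rd=rot([0,0,-1],[*ey,0])
p,R=plan(p,R,pr(-.24,.03,.42),Rd,mm=50)
p,R=plan(p,R,pr(-.14,.10,.42),Rd,mm=45)
E
```

```text
t 15.38 p [ 0.5126 -0.1539  0.0642] x [ 0.32  -0.628 -0.71 ] z [0.895 0.446 0.009] F [-7.2  9.6  6.2] g 0.469 q [-0.04  0.03  1.95 -0.88  0.93 -0.03]
-0.020451659259407198 0.0023246849714049504
[[-0.066, 0.057, -0.001], [-0.001, 0.001, -0.001]]
[[-0.066, 0.057, -0.001], [-0.001, 0.001, -0.001]]
[[-0.066, 0.057, -0.001], [-0.001, 0.001, -0.001]]
[[-0.066, 0.057, -0.001], [-0.001, 0.001, -0.001]]
-- n 4
[[-0.121, -0.027, -0.0], [0.0, 0.0, 0.0]]
[[-0.121, -0.027, -0.0], [0.0, 0.0, 0.0]]
[[-0.121, -0.027, -0.0], [0.0, 0.0, 0.0]]
-- n 3
[[-0.065, -0.065, 0.013], [-0.0, -0.0, 0.083]]
[[-0.073, -0.056, 0.013], [-0.0, -0.0, 0.083]]
[[-0.079, -0.046, 0.013], [-0.0, -0.0, 0.083]]
[[-0.085, -0.035, 0.013], [-0.0, -0.0, 0.083]]
[[-0.089, -0.024, 0.013], [-0.0, -0.0, 0.083]]
[[-0.091, -0.012, 0.013], [-0.0, -0.0, 0.083]]
-- n 6
[[0.0, -0.083, 0.058], [0.0, 0.0, 0.0]]
[[0.0, -0.083, 0.058], [0.0, 0.0, 0.0]]
[[0.0, -0.083, 0.058], [0.0, 0.0, 0.0]]
-- n 3
```

The force rises to 13 N with no movement, so the tin is against the stop. I'll back out straight and check.

>>> {"method": "drive_tool", "body": {"increments": [[[-0.04, 0.036, 0], [0, 0, 0], 0.47], [[-0.066, 0.057, 0], [0, 0, 0], 0.47], [[-0.066, 0.057, 0], [0, 0, 0], 0.47], [[-0.066, 0.057, 0], [0, 0, 0], 0.47], [[-0.121, -0.027, 0], [0, 0, 0], 0.6]]}}

```text
time: 16.0
eef_pos: [0.4405, -0.0167, 0.1131]
tcp_rot: [-1.568, 0.79, -1.112]
wrist_force: [1.1, 1.3, 0.9]
gripper_width: 0.599
```

>>> {"method": "drive_tool", "body": {"increments": [[[-0.121, -0.027, 0], [0, 0, 0], 0.7], [[-0.121, -0.027, 0], [0, 0, 0], 0.8], [[-0.065, -0.065, 0.005], [0, 0, 0.083], 0.8], [[-0.073, -0.056, 0.005], [0, 0, 0.083], 0.8], [[-0.079, -0.046, 0.005], [0, 0, 0.083], 0.8]]}}

```text
time: 16.62
eef_pos: [0.4202, 0.0369, 0.3119]
tcp_rot: [-1.574, 1.193, -1.105]
wrist_force: [0.3, -0.5, -1.4]
gripper_width: 0.797
```

>>> {"method": "drive_tool", "body": {"increments": [[[-0.085, -0.035, 0.005], [0, 0, 0.083], 0.8], [[-0.089, -0.024, 0.005], [0, 0, 0.083], 0.8], [[-0.091, -0.012, 0.005], [0, 0, 0.083], 0.8], [[0, 0, 0], [0, 0, 0], 0.8]]}}

```text
time: 17.12
eef_pos: [0.4272, 0.0356, 0.4294]
tcp_rot: [1.334, 1.547, 1.801]
wrist_force: [0.3, 0.3, -1.1]
gripper_width: 0.799
```

```bash
python3 look.py pics/s5.png; python3 - <<'E'
from h import *
p,R=cur()
Rd=rot([0,0,-1],[*ey,0])
p,R=plan(p,R,pr(-.138,.10,.42),Rd,mm=45)
p,R=plan(p,R,pr(-.138,.10,.313),Rd,mm=40)
E
```

```text
t 17.12 p [0.4272 0.0356 0.4294] x [-0.005  0.023 -1.   ] z [0.893 0.45  0.006] F [ 0.3  0.3 -1.1] g 0.799 q [-0.02 -0.16  1.21  0.03  2.1  -0.47]
tcp press -0.2281 0.0104 0.4294
tin pts 486
green n 86 x [-0.0264 -0.0208 -0.0061] y [-0.025  -0.0019  0.0231] zmax 0.1104
lid x [-0.0239  0.012 ] y [-0.0241  0.0291]
[[0.005, -0.076, 0.074], [0.001, 0.001, -0.005]]
[[0.005, -0.076, 0.074], [0.001, 0.001, -0.005]]
[[0.006, -0.076, 0.075], [0.001, 0.001, -0.005]]
-- n 3
[[0.089, 0.0, 0.0], [0.0, 0.0, 0.0]]
[[0.089, 0.0, 0.0], [0.0, 0.0, 0.0]]
[[0.089, 0.0, 0.0], [0.0, 0.0, 0.0]]
-- n 3
```

View pics/s5.png

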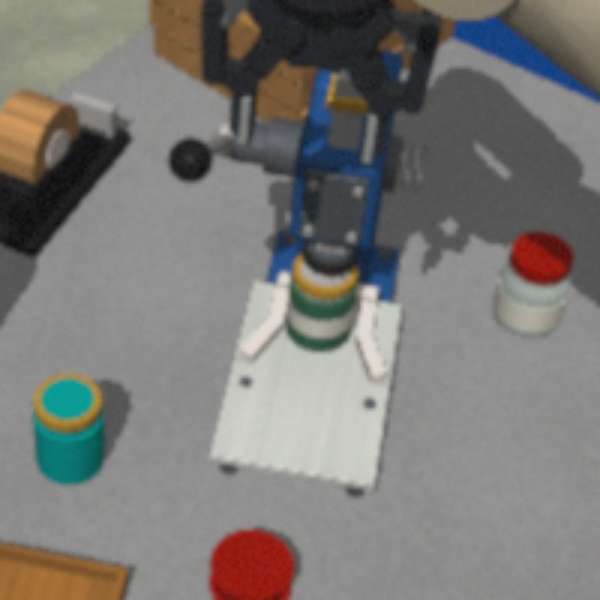

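The tin is in the nest, upright, at about (322,295) in the crop. Its front face is at press x ≈ -0.027, so the centre is near 0. Now the lever.

>>> {"method": "drive_tool", "body": {"increments": [[[0.005, -0.076, 0.074], [0.001, 0.001, -0.005], 0.8], [[0.005, -0.076, 0.074], [0.001, 0.001, -0.005], 0.8], [[0.006, -0.06, 0.065], [0.001, 0.001, -0.005], 0.8], [[0, 0, 0], [0, 0, 0], 0.8]]}}

```text
time: 17.68
eef_pos: [0.5434, -0.0011, 0.4145]
tcp_rot: [-2.957, 1.562, -2.492]
wrist_force: [0.4, -0.1, 0.7]
gripper_width: 0.799
```

```bash
python3 - <<'E'
from h import *
st();p,R=cur()
Rd=rot([0,0,-1],[*ey,0])
p,R=plan(p,R,pr(-.1385,.0995,.37),Rd,mm=40)
E
```

```text
t 17.68 p [ 0.5434 -0.0011  0.4145] x [-0.007 -0.006 -1.   ] z [ 0.894  0.448 -0.009] F [ 0.4 -0.1  0.7] g 0.799 q [-0.07  0.16  0.92 -0.01  2.07 -0.54]
[[0.056, -0.006, 0.002], [0.001, -0.003, 0.001]]
[[0.056, -0.006, 0.002], [0.001, -0.003, 0.001]]
-- n 2
```

>>> {"method": "drive_tool", "body": {"increments": [[[0.056, -0.008, 0.005], [0.001, -0.004, 0], 0.8], [[0.07, -0.004, 0], [0, -0.002, 0], 0.8], [[0.07, 0, 0], [0, 0, 0], 0.8], [[0.04, 0, 0], [0, 0, 0], 0.8], [[0, 0, 0], [0, 0, 0], 0.8]]}}

```text
time: 18.3
eef_pos: [0.5432, -0.0019, 0.3147]
tcp_rot: [-2.469, 1.566, -2.001]
wrist_force: [0.4, -0.4, 1.6]
gripper_width: 0.802
```

```bash
python3 - <<'E'
from h import *
st();p,R=cur(); e=p[:2]-O; print(e@ex,e@ey)
Rd=rot([0,0,-1],[*ey,0])
p,R=plan(p,R,pr(-.1385,.0995,.306),Rd,mm=40)
E
```

```text
t 18.3 p [ 0.5432 -0.0019  0.3147] x [-0.002 -0.004 -1.   ] z [ 0.892  0.451 -0.004] F [ 0.4 -0.4  1.6] g 0.802 q [-0.07  0.1   1.18 -0.    1.86 -0.54]
-0.14285236414406968 0.0975400663363326
[[0.022, -0.011, 0.005], [0.004, -0.002, 0.002]]
-- n 1
```

>>> {"method": "drive_tool", "body": {"increments": [[[0.022, -0.011, 0.005], [0.003, -0.002, 0.001], 0.8], [[0, 0, 0], [0, 0, 0], 0.6], [[0, 0, 0], [0, 0, 0], 0.3], [[0, 0, 0], [0, 0, 0], 0.3], [[0, 0, 0], [0, 0, 0], 0.3]], "force": 60}}

```text
time: 18.92
eef_pos: [0.5471, -0.0046, 0.3078]
tcp_rot: [-1.007, 1.566, -0.543]
wrist_force: [0.3, 0.6, -1.9]
gripper_width: 0.344
```

```bash
cat > lev.py <<'E'
from h import *
import sys
st();p,R=cur(); e=p[:2]-O; x,y=e@ex,e@ey; print("tcp press",x.round(4),y.round(4),p[2].round(4))
im,d,P=cloud("side"); q=P-np.r_[O,0]; X=q[...,:2]@ex; Y=q[...,:2]@ey; Z=q[...,2]
# ram top height -> lever angle
m=(abs(X)<.01)&(abs(Y)<.01)&(Z>.25); z=np.median(Z[m]) if m.sum() else np.nan; print("ramtop",z.round(4),m.sum(),"phi~",((.324-z)/.022).round(3))
E
python3 lev.py
```

```text
t 18.93 p [ 0.5471 -0.0046  0.3078] x [ 0.004 -0.002 -1.   ] z [0.894 0.447 0.002] F [ 0.3  0.6 -1.9] g 0.344 q [-0.07  0.11  1.19 -0.    1.84 -0.54]
tcp press -0.1386 0.0998 0.3078
ramtop 0.2908 168 phi~ 1.51
```

>>> {"method": "drive_tool", "body": {"increments": [[[0, 0, 0], [0, 0, 0], 0], [[0, 0, 0], [0, 0, 0], 0]]}}

```text
time: 19.23
eef_pos: [0.5471, -0.0046, 0.3078]
tcp_rot: [-1.01, 1.567, -0.546]
wrist_force: [-0.1, 0.2, -0.3]
gripper_width: 0.345
```

```bash
sed -i 's/np.median(Z\[m\])/np.percentile(Z[m],90)/' lev.py; python3 lev.py; python3 - <<'E'
from h import *
def ball(phi): a=.61-phi; return np.array([.034-.21*np.cos(a),.1,.21+.21*np.sin(a)])
phi=np.linspace(0,1.08,16); B=np.array([ball(f) for f in phi]); d=np.diff(B,axis=0)
for f,b,s in zip(phi[1:],B[1:],d): print(f.round(3),b.round(4),"row x",(-s[2]/.4).round(4),"y",(-s[0]/.4).round(4))
E
```

```text
t 19.23 p [ 0.5471 -0.0046  0.3078] x [ 0.004 -0.002 -1.   ] z [0.894 0.447 0.002] F [-0.1  0.2 -0.3] g 0.345 q [-0.07  0.11  1.19 -0.    1.84 -0.54]
tcp press -0.1386 0.0998 0.3078
ramtop 0.3243 168 phi~ -0.013
0.072 [-0.1463  0.1     0.3176] row x 0.0317 y 0.0205
0.144 [-0.1536  0.1     0.3044] row x 0.0331 y 0.0182
0.216 [-0.1599  0.1     0.2906] row x 0.0344 y 0.0158
0.288 [-0.1652  0.1     0.2765] row x 0.0354 y 0.0132
0.36 [-0.1695  0.1     0.262 ] row x 0.0363 y 0.0107
0.432 [-0.1727  0.1     0.2472] row x 0.0369 y 0.008
0.504 [-0.1748  0.1     0.2322] row x 0.0374 y 0.0053
0.576 [-0.1759  0.1     0.2171] row x 0.0377 y 0.0026
0.648 [-0.1758  0.1     0.202 ] row x 0.0378 y -0.0001
0.72 [-0.1747  0.1     0.1869] row x 0.0377 y -0.0028
0.792 [-0.1725  0.1     0.172 ] row x 0.0374 y -0.0055
0.864 [-0.1693  0.1     0.1572] row x 0.0369 y -0.0082
0.936 [-0.1649  0.1     0.1427] row x 0.0362 y -0.0108
1.008 [-0.1596  0.1     0.1286] row x 0.0353 y -0.0134
1.08 [-0.1532  0.1     0.1149] row x 0.0343 y -0.0159
```

>>> {"method": "drive_tool", "body": {"increments": [[[0.032, 0.02, 0], [0, 0, 0], 0], [[0.033, 0.018, 0], [0, 0, 0], 0], [[0.034, 0.016, 0], [0, 0, 0], 0], [[0.035, 0.013, 0], [0, 0, 0], 0], [[0, 0, 0], [0, 0, 0], 0]]}}

```text
time: 19.9
eef_pos: [0.5354, 0.0193, 0.254]
tcp_rot: [-0.969, 1.561, -0.507]
wrist_force: [0.5, -1.7, 2.7]
gripper_width: 0.344
```

```bash
python3 lev.py; cat >> h.py <<'E'
def ballpos(phi): a=.61-phi; return np.array([.034-.21*np.cos(a),.1,.21+.21*np.sin(a)])
E
cat > nxt.py <<'E'
from h import *
import sys
# grip offset: tcp-ball at grasp in press frame
p,R=cur(); e=p[:2]-O; b=np.array([e@ex+.0006,e@ey,p[2]+.0221])
phi=.61-np.arctan2(b[2]-.21,.034-b[0]); print("phi from tcp",phi.round(3),"radius",np.hypot(b[2]-.21,.034-b[0]).round(4))
end=float(sys.argv[1]); n=int(sys.argv[2]); off=-0.0221
Rd=rot([0,0,-1],[*ey,0]); pp,RR=p,R
for f in np.linspace(phi,end,n+1)[1:]:
    B=ballpos(f); t=pr(B[0]-.0006,.0998,B[2]+off); s=R.inv().apply(t-pp)/.4; pp=t; print(s.round(3).tolist())
print("rotcorr",((R.inv()*Rd).as_rotvec()/(np.pi/2)).round(3))
E
python3 nxt.py 0.65 6
```

```text
t 19.9 p [0.5354 0.0193 0.254 ] x [ 0.009 -0.005 -1.   ] z [0.895 0.446 0.006] F [ 0.5 -1.7  2.7] g 0.344 q [-0.03  0.07  1.34 -0.    1.73 -0.49]
tcp press -0.1653 0.0999 0.254
ramtop 0.2607 18 phi~ 2.879
phi from tcp 0.284 radius 0.2094
[0.03, 0.011, -0.0]
[0.031, 0.008, -0.0]
[0.031, 0.006, -0.0]
[0.032, 0.004, -0.0]
[0.032, 0.002, -0.0]
[0.032, -0.0, -0.0]
rotcorr [0.    0.004 0.006]
```

Lever at 0.28 rad, tracking well. I'll continue down.

>>> {"method": "drive_tool", "body": {"increments": [[[0.035, 0.011, 0], [0, 0.002, 0.002], 0], [[0.036, 0.009, 0], [0, 0.001, 0.002], 0], [[0.037, 0.006, 0], [0, 0, 0.001], 0], [[0.037, 0.003, 0], [0, 0, 0], 0], [[0.037, 0, 0], [0, 0, 0], 0]]}}

```text
time: 20.58
eef_pos: [0.5315, 0.027, 0.1813]
tcp_rot: [-1.109, 1.564, -0.649]
wrist_force: [0.1, -6.6, 4.5]
gripper_width: 0.344
```

```bash
python3 lev.py; python3 nxt.py 1.08 6
```

```text
t 20.57 p [0.5315 0.027  0.1813] x [ 0.006 -0.004 -1.   ] z [0.896 0.444 0.003] F [ 0.1 -6.6  4.5] g 0.344 q [-0.02  0.09  1.46 -0.    1.59 -0.48]
tcp press -0.1739 0.0999 0.1813
phi from tcp 0.653 radius 0.2073
[0.038, 0.004, 0.0]
[0.037, -0.005, -0.0]
[0.037, -0.008, -0.0]
[0.036, -0.011, -0.0]
[0.035, -0.013, -0.0]
[0.034, -0.016, -0.0]
rotcorr [-0.002  0.001  0.004]Traceback (most recent call last):
  File "lev.py", line 6, in <module>
    m=(abs(X)<.01)&(abs(Y)<.01)&(Z>.25); z=np.percentile(Z[m],90) if m.sum() else np.nan; print("ramtop",z.round(4),m.sum(),"phi~",((.324-z)/.022).round(3))
                                                                                                         ^^^^^^^
AttributeError: 'float' object has no attribute 'round'
```

>>> {"method": "drive_tool", "body": {"increments": [[[0.038, 0.002, 0], [0, 0, 0.002], 0], [[0.037, -0.003, 0], [0, 0, 0.001], 0], [[0.037, -0.007, 0], [0, 0, 0], 0], [[0.036, -0.01, 0], [0, 0, 0], 0], [[0.035, -0.013, 0], [0, 0, 0], 0]]}}

```text
time: 21.25
eef_pos: [0.5402, 0.0097, 0.1068]
tcp_rot: [-1.155, 1.555, -0.699]
wrist_force: [-3.8, -10.0, 13.7]
gripper_width: 0.347
```

```bash
python3 nxt.py 1.08 2; python3 -c "
from h import *
st()"
```

```text
phi from tcp 1.017 radius 0.2047
[0.02, 0.006, -0.001]
[0.015, -0.007, -0.0]
rotcorr [-0.004  0.004  0.009]
t 21.25 p [0.5402 0.0097 0.1068] x [ 0.012 -0.01  -1.   ] z [0.898 0.44  0.007] F [ -3.8 -10.   13.7] g 0.347 q [-0.05  0.16  1.54 -0.01  1.43 -0.5 ]
```

>>> {"method": "drive_tool", "body": {"increments": [[[0.02, -0.002, 0], [0, 0, 0], 0], [[0.015, -0.004, 0], [0, 0, 0], 0], [[0.01, 0, 0], [0, 0, 0], 0]]}}

```text
time: 21.62
eef_pos: [0.5442, 0.0019, 0.0932]
tcp_rot: [-1.139, 1.544, -0.693]
wrist_force: [-10.8, -2.2, 20.9]
gripper_width: 0.341
```

```bash
python3 nxt.py 1.08 2; cat > tip.py <<'E'
from h import *
st()
for n in("side",):
    im,d,P=cloud(n); q=P-np.r_[O,0]; X=q[...,:2]@ex; Y=q[...,:2]@ey; Z=q[...,2]
    for nm,m in(("ball",(abs(Y-.1)<.03)&(X>-.2)&(X<-.12)&(Z>.09)&(Z<.36)&(im.max(-1)<60)),("lid/gold",(X>-.05)&(X<.02)&(abs(Y)<.032)&(Z>.085)&(Z<.13))):
        if m.sum(): print(nm,m.sum(),np.percentile(X[m],[5,50,95]).round(4),np.percentile(Z[m],[5,50,95]).round(4))
    cv2.imwrite("pics/s7.png",cv2.resize(im[100:300,230:430],None,fx=3,fy=3))
E
python3 tip.py
```

```text
phi from tcp 1.096 radius 0.2026
[0.004, 0.018, -0.001]
[-0.004, 0.002, 0.0]
rotcorr [-0.01   0.007  0.015]
t 21.62 p [0.5442 0.0019 0.0932] x [ 0.02  -0.017 -1.   ] z [0.902 0.431 0.011] F [-10.8  -2.2  20.9] g 0.341 q [-0.06  0.18  1.54 -0.02  1.4  -0.5 ]
ball 847 [-0.1863 -0.1671 -0.1511] [0.1263 0.1957 0.2638]
lid/gold 195 [-0.0247 -0.0169 -0.0039] [0.0875 0.0993 0.1162]
```

View pics/s7.png

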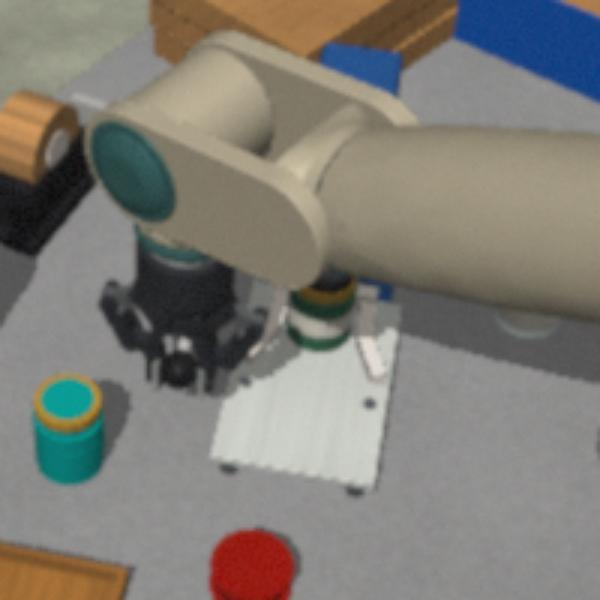

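The lever is at its lower stop: 21 N, and the angle from the TCP is about 1.09. The ball is still in the fingers at (178,370). Now I'll ease it up slowly, about 10 mm per row.

>>> {"method": "drive_tool", "body": {"increments": [[[-0.023, 0.012, 0], [0, 0, 0], 0], [[-0.024, 0.011, 0], [0, 0, 0], 0], [[-0.024, 0.01, 0], [0, 0, 0], 0], [[-0.025, 0.009, 0], [0, 0, 0], 0], [[-0.025, 0.008, 0], [0, 0, 0], 0]]}}

```text
time: 22.3
eef_pos: [0.535, 0.0206, 0.1413]
tcp_rot: [-0.998, 1.544, -0.559]
wrist_force: [-12.3, 24.7, 0.7]
gripper_width: 0.346
```

```bash
python3 nxt.py 0.55 6; python3 -c "
from h import *
st()"
```

```text
phi from tcp 0.839 radius 0.2054
[-0.023, 0.016, -0.001]
[-0.025, 0.003, 0.0]
[-0.025, 0.002, 0.0]
[-0.025, 0.001, 0.0]
[-0.025, -0.0, 0.0]
[-0.025, -0.001, 0.0]
rotcorr [-0.015  0.009  0.014]
t 22.3 p [0.535  0.0206 0.1413] x [ 0.023 -0.014 -1.   ] z [0.905 0.425 0.015] F [-12.3  24.7   0.7] g 0.346 q [-0.02  0.11  1.52 -0.01  1.49 -0.46]
```

>>> {"method": "drive_tool", "body": {"increments": [[[-0.024, 0.01, 0], [0, 0.002, 0.003], 0], [[-0.025, 0.008, 0], [0, 0.002, 0.003], 0], [[-0.025, 0.005, 0], [0, 0.001, 0.002], 0], [[-0.025, 0.003, 0], [0, 0, 0.002], 0], [[-0.025, 0.001, 0], [0, 0, 0], 0]]}}

```text
time: 22.92
eef_pos: [0.5294, 0.0317, 0.1926]
tcp_rot: [-0.752, 1.562, -0.31]
wrist_force: [1.5, -6.6, 1.9]
gripper_width: 0.346
```

```bash
python3 nxt.py 0.3 5; python3 -c "
from h import *
st()"
```

```text
phi from tcp 0.588 radius 0.2125
[-0.03, -0.008, -0.0]
[-0.03, -0.003, 0.0]
[-0.03, -0.005, 0.0]
[-0.029, -0.007, 0.0]
[-0.029, -0.009, 0.0]
rotcorr [-0.013  0.004  0.004]
t 22.93 p [0.5294 0.0317 0.1926] x [ 0.008 -0.003 -1.   ] z [0.904 0.427 0.006] F [ 1.5 -6.6  1.9] g 0.346 q [-0.01  0.08  1.45 -0.    1.6  -0.45]
```

>>> {"method": "drive_tool", "body": {"increments": [[[-0.025, -0.004, 0], [-0.002, 0, 0.001], 0], [[-0.025, -0.003, 0], [-0.002, 0, 0.001], 0], [[-0.025, -0.004, 0], [-0.002, 0, 0.001], 0], [[-0.025, -0.006, 0], [-0.002, 0, 0], 0], [[-0.025, -0.008, 0], [-0.002, 0, 0], 0]]}}

```text
time: 23.55
eef_pos: [0.5314, 0.0271, 0.2456]
tcp_rot: [1.19, 1.559, 1.653]
wrist_force: [-9.1, 6.0, 4.5]
gripper_width: 0.337
```

```bash
python3 nxt.py 0.0 6; python3 -c "
from h import *
st()"
```

```text
phi from tcp 0.339 radius 0.2153
[-0.025, -0.021, 0.0]
[-0.028, -0.01, 0.0]
[-0.027, -0.012, 0.0]
[-0.027, -0.013, 0.0]
[-0.026, -0.015, 0.0]
[-0.025, -0.016, 0.0]
rotcorr [ 0.001  0.003 -0.007]
t 23.55 p [0.5314 0.0271 0.2456] x [-0.001  0.012 -1.   ] z [0.895 0.447 0.005] F [-9.1  6.   4.5] g 0.337 q [-0.02  0.07  1.35  0.01  1.72 -0.49]
```

>>> {"method": "drive_tool", "body": {"increments": [[[-0.016, -0.014, 0], [0, 0, -0.002], 0], [[-0.02, -0.013, 0], [0, 0, -0.002], 0], [[-0.022, -0.013, 0], [0, 0, -0.002], 0], [[-0.022, -0.012, 0], [0, 0, 0], 0], [[0, 0, 0], [0, 0, 0], 0]]}}

```text
time: 24.18
eef_pos: [0.5324, 0.0251, 0.2881]
tcp_rot: [1.43, 1.532, 1.917]
wrist_force: [-20.7, 30.2, 20.9]
gripper_width: 0.096
```

```bash
python3 nxt.py 0.0 3; python3 tip.py
```

```text
phi from tcp 0.156 radius 0.2284
[-0.006, -0.054, -0.001]
[-0.024, -0.013, -0.0]
[-0.023, -0.014, -0.0]
rotcorr [ 0.016  0.003 -0.024]
t 24.18 p [0.5324 0.0251 0.2881] x [-0.013  0.036 -0.999] z [0.884 0.468 0.005] F [-20.7  30.2  20.9] g 0.096 q [-0.04  0.08  1.26  0.04  1.82 -0.52]
ball 339 [-0.1844 -0.1766 -0.153 ] [0.3053 0.3372 0.3572]
lid/gold 302 [-0.0236 -0.0124  0.0067] [0.0875 0.1008 0.1285]
```

The opening has dropped to 0.096, so the ball has slid out of the pads. I need to see whether the fingers still hold it.

```bash
python3 - <<'E'
from h import *
a=cv2.imread("pics/s7.png")[60:420,0:400]
im,d,P=cloud("top"); np.savez("t8.npz",im=im,P=P)
b=cv2.resize(im[160:250,250:350],(400,360),interpolation=cv2.INTER_CUBIC); cv2.imwrite("pics/b8.png",np.hstack([a,b]))
p,R=cur()
print(proj("side",np.array([pr(*ballpos(f)) for f in(0,.1,.2,.3)])).round(0), proj("side",[p]).round(0))
E
```

```text
[[292. 153.]
 [291. 163.]
 [290. 172.]
 [289. 181.]] [[288. 178.]]
```

View pics/b8.png

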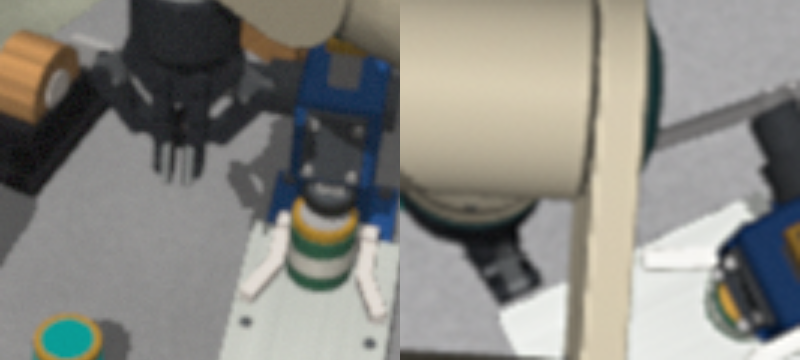

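```bash
cat > rod.py <<'E'
from h import *
def rod(P,lo=-.13,hi=.0):
    q=P-np.r_[O,0]; X=q[...,:2]@ex; Y=q[...,:2]@ey; Z=q[...,2]
    m=(abs(Y-.1)<.007)&(X>lo)&(X<hi)&(Z>.1)&(Z<.36)&(abs(np.hypot(X-.034,Z-.21))>.03)
    if m.sum()<8: return m.sum()
    A=np.arctan2(Z[m]-.006-.21,.034-X[m]); return m.sum(),(.61-np.percentile(A,[20,50,80])).round(3)
if __name__=="__main__":
    st(); print("rest ref",rod(np.load("top0.npz")["P"]))
    for n in("top","side"): print(n,rod(cloud(n)[2]))
E
python3 rod.py; python3 -c "
from rod import *
print(rod(np.load('t8.npz')['P']))"
```

```text
t 24.27 p [0.5329 0.026  0.2885] x [-0.01   0.037 -0.999] z [0.883 0.469 0.008] F [-19.7  29.8  21.2] g -0.002 q [-0.04  0.08  1.26  0.04  1.81 -0.52]
rest ref (np.int64(255), array([ 0.02 ,  0.002, -0.009]))
top (np.int64(93), array([0.134, 0.102, 0.084]))
side (np.int64(11), array([0.143, 0.118, 0.102]))
(np.int64(92), array([0.133, 0.102, 0.085]))
```

The lever is at 0.10 rad and is being held: the shut fingers press on the ball along the rod. That 35–40 N is axial, so friction carries the 2 N spring. I'll ease up along the arc in about 4 mm steps, with less inward push.

>>> {"method": "drive_tool", "body": {"increments": [[[-0.008, -0.002, 0], [0, 0, 0], 0]]}}

```text
time: 24.5
eef_pos: [0.5329, 0.0267, 0.2927]
tcp_rot: [1.337, 1.532, 1.828]
wrist_force: [-0.2, 0.5, 0.1]
gripper_width: 0.002
```

```bash
python3 rod.py
```

```text
t 24.5 p [0.5329 0.0267 0.2927] x [-0.01   0.038 -0.999] z [0.882 0.471 0.009] F [-0.2  0.5  0.1] g 0.002 q [-0.04  0.08  1.25  0.04  1.82 -0.52]
rest ref (np.int64(255), array([ 0.02 ,  0.002, -0.009]))
top (np.int64(93), array([ 0.029,  0.008, -0.009]))
side 2
```

The lever is now at its top rest, but that last 0.1 rad, and part of the slip before it, went up without being fully held. So I'll repeat the stroke properly. This time the shut fingertips ride on top of the ball, so it can't squeeze out. I'll check the lid first.

>>> {"method": "drive_tool", "body": {"increments": [[[0, 0.04, 0], [0, 0, 0], 0], [[-0.09, 0.02, 0], [0, 0, -0.01], 0], [[-0.12, 0, 0], [0, 0, -0.01], 0], [[-0.06, 0, 0], [0, 0, 0], 0], [[0, 0, 0], [0, 0, 0], 0]]}}

```text
time: 25.22
eef_pos: [0.5209, 0.0453, 0.4001]
tcp_rot: [1.3, 1.564, 1.784]
wrist_force: [-0.4, 0.1, -1.3]
gripper_width: 0.001
```

```bash
cat > tin.py <<'E'
from h import *
for n in("side","top"):
    im,d,P=cloud(n); q=P-np.r_[O,0]; X=q[...,:2]@ex; Y=q[...,:2]@ey; Z=q[...,2]; hsv=cv2.cvtColor(im,cv2.COLOR_BGR2HSV)
    m=(X>-.05)&(X<.03)&(abs(Y)<.034)&(Z>.04)&(Z<.115)
    gold=m&(hsv[...,0]>10)&(hsv[...,0]<28)&(hsv[...,1]>110)
    gr=m&(hsv[...,0]>45)&(hsv[...,0]<95)&(hsv[...,1]>70)
    for nm,k in(("gold",gold),("green",gr),("all",m)):
        if k.sum()>3: print(n,nm,k.sum(),"X",np.percentile(X[k],[2,50]).round(4),"Y",np.percentile(Y[k],[3,97]).round(4),"Z",np.percentile(Z[k],[5,50,95,99]).round(4))
    if n=="side": cv2.imwrite("pics/s9.png",cv2.resize(im[130:250,270:390],None,fx=4,fy=4,interpolation=cv2.INTER_CUBIC))
E
python3 tin.py; python3 rod.py; python3 - <<'E'
from h import *
p,R=cur(); Rd=rot([0,0,-1],[*ey,0])
p,R=plan(p,R,pr(-.142,.10,.40),Rd,mm=25)
p,R=plan(p,R,pr(-.142,.10,.352),Rd,mm=20)
E
```

```text
side gold 100 X [-0.0246 -0.0166] Y [-0.0251  0.0258] Z [0.0901 0.0989 0.1035 0.1045]
side green 95 X [-0.0274 -0.0219] Y [-0.0249  0.0226] Z [0.0424 0.0814 0.0898 0.0923]
side all 521 X [-0.0266 -0.0165] Y [-0.0261  0.0298] Z [0.0455 0.0856 0.1034 0.1049]
top gold 12 X [-0.0264 -0.0243] Y [-0.0073  0.0118] Z [0.0974 0.1    0.1019 0.1023]
top all 84 X [-0.0285 -0.0252] Y [-0.0337  0.0207] Z [0.043  0.0732 0.1007 0.1016]
t 25.32 p [0.5207 0.0452 0.3977] x [-0.005  0.007 -1.   ] z [ 0.885  0.466 -0.002] F [-0.1 -0.2 -1.3] g -0.0 q [ 0.01  0.08  1.04  0.01  2.03 -0.47]
rest ref (np.int64(255), array([ 0.02 ,  0.002, -0.009]))
top (np.int64(194), array([ 0.022,  0.005, -0.008]))
side (np.int64(34), array([ 0.036, -0.01 , -0.035]))
[[-0.003, -0.044, 0.001], [0.005, -0.001, -0.002]]
[[-0.003, -0.044, 0.001], [0.005, -0.001, -0.002]]
[[-0.003, -0.044, 0.001], [0.005, -0.001, -0.002]]
-- n 3
[[0.04, 0.0, 0.0], [0.0, 0.0, 0.0]]
[[0.04, 0.0, 0.0], [0.0, 0.0, 0.0]]
[[0.04, 0.0, 0.0], [0.0, 0.0, 0.0]]
-- n 3
```

View pics/s9.png

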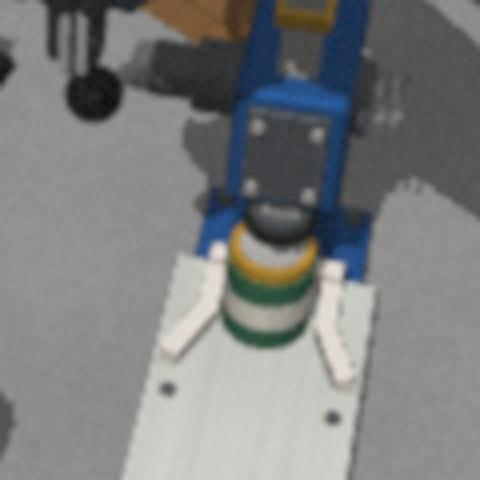

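The lid is home: lid top 0.1035–0.105 (0.102 expected, camera bias about +2 mm; it was 0.110–0.112 before). The tin stands against the stop, front at x ≈ -0.028. I'll redo the stroke from above the ball for a clean, slow return.

>>> {"method": "drive_tool", "body": {"increments": [[[-0.003, -0.044, 0.001], [0.005, -0.001, -0.002], 0], [[-0.003, -0.044, 0.001], [0.005, -0.001, -0.002], 0], [[0, -0.03, 0], [0.005, -0.001, -0.002], 0], [[0.03, 0, 0], [0, 0, 0], 0], [[0.03, 0, 0], [0, 0, 0], 0]]}}

```text
time: 26.05
eef_pos: [0.5447, -0.0006, 0.3714]
tcp_rot: [2.838, 1.569, -2.988]
wrist_force: [-0.5, -0.6, 0.8]
gripper_width: 0.004
```

```bash
cat > top.py <<'E'
from h import *
import sys
p,R=cur(); st(); e=p[:2]-O; x,y=e@ex,e@ey; zb=p[2]-.016
a=np.arcsin(np.clip((zb-.21)/.21,-1,1)); phi=.61-a; print("press",x.round(4),y.round(4),"phi if touching",phi.round(3),"ball x",ballpos(phi)[0].round(4))
end=float(sys.argv[1]); n=int(sys.argv[2]); Rd=rot([0,0,-1],[*ey,0]); pp=p
for f in np.linspace(phi,end,n+1)[1:]:
    B=ballpos(f); t=pr(B[0],.10,B[2]+.016); print((Rd.inv().apply(t-pp)/.4).round(3).tolist()); pp=t
print("rotcorr",((R.inv()*Rd).as_rotvec()/(np.pi/2)).round(3))
E
python3 top.py 0.3 5
```

```text
t 26.05 p [ 0.5447 -0.0006  0.3714] x [-0.001 -0.    -1.   ] z [ 0.897  0.441 -0.001] F [-0.5 -0.6  0.8] g 0.004 q [-0.07  0.13  1.04 -0.    1.97 -0.53]
press -0.1433 0.0994 phi if touching -0.155 ball x -0.1175
[0.036, -0.033, 0.001]
[0.039, 0.028, -0.0]
[0.041, 0.024, 0.0]
[0.043, 0.021, 0.0]
[0.045, 0.017, -0.0]
rotcorr [-0.003 -0.001 -0.   ]
```

>>> {"method": "drive_tool", "body": {"increments": [[[0.05, 0.003, 0.001], [-0.002, 0, 0], 0], [[0.033, 0.015, 0], [0, 0, 0], 0], [[0.033, 0.018, 0], [0, 0, 0], 0], [[0.034, 0.016, 0], [0, 0, 0], 0], [[0.035, 0.013, 0], [0, 0, 0], 0]]}}

```text
time: 26.68
eef_pos: [0.5307, 0.028, 0.2947]
tcp_rot: [1.307, 1.565, 1.773]
wrist_force: [-0.1, 1.0, 1.9]
gripper_width: -0.003
```

```bash
python3 top.py 0.65 5; python3 rod.py
```

```text
t 26.68 p [0.5307 0.028  0.2947] x [-0.001  0.005 -1.   ] z [0.893 0.45  0.001] F [-0.1  1.   1.9] g -0.003 q [-0.02  0.07  1.26  0.01  1.82 -0.48]
press -0.1752 0.0997 phi if touching 0.277 ball x -0.1645
[0.037, -0.015, 0.001]
[0.038, 0.009, 0.0]
[0.039, 0.006, -0.0]
[0.039, 0.003, 0.0]
[0.039, -0.0, 0.0]
rotcorr [ 0.003  0.001 -0.003]
t 26.68 p [0.5307 0.028  0.2947] x [-0.001  0.005 -1.   ] z [0.893 0.45  0.001] F [-0.1  1.   1.9] g -0.003 q [-0.02  0.07  1.26  0.01  1.82 -0.48]
rest ref (np.int64(255), array([ 0.02 ,  0.002, -0.009]))
top (np.int64(132), array([0.31, 0.29, 0.27]))
side (np.int64(28), array([0.315, 0.28 , 0.258]))
```

>>> {"method": "drive_tool", "body": {"increments": [[[0.034, -0.015, 0], [0, 0, 0], 0], [[0.037, -0.003, 0], [0, 0, 0], 0], [[0.038, 0.004, 0], [0, 0, 0], 0], [[0.038, 0.002, 0], [0, 0, 0], 0], [[0.038, 0, 0], [0, 0, 0], 0]]}}

```text
time: 27.4
eef_pos: [0.5326, 0.026, 0.2186]
tcp_rot: [0.984, 1.563, 1.454]
wrist_force: [-0.3, 2.2, 3.2]
gripper_width: 0.003
```

```bash
python3 top.py 1.07 5; python3 rod.py
```

```text
t 27.4 p [0.5326 0.026  0.2186] x [ 0.001  0.008 -1.   ] z [0.892 0.452 0.004] F [-0.3  2.2  3.2] g 0.003 q [-0.02  0.08  1.4   0.01  1.66 -0.49]
press -0.1725 0.1004 phi if touching 0.645 ball x -0.1759
[0.044, 0.005, -0.001]
[0.044, -0.007, 0.0]
[0.043, -0.011, 0.0]
[0.042, -0.015, 0.0]
[0.041, -0.018, -0.0]
rotcorr [ 0.005  0.003 -0.004]
t 27.4 p [0.5326 0.026  0.2186] x [ 0.001  0.008 -1.   ] z [0.892 0.452 0.004] F [-0.3  2.2  3.2] g 0.003 q [-0.02  0.08  1.4   0.01  1.66 -0.49]
rest ref (np.int64(255), array([ 0.02 ,  0.002, -0.009]))
top (np.int64(130), array([0.713, 0.68 , 0.65 ]))
side 4
```

>>> {"method": "drive_tool", "body": {"increments": [[[0.038, 0.004, 0], [0.001, 0.001, -0.001], 0], [[0.04, -0.005, 0], [0.001, 0.001, -0.001], 0], [[0.04, -0.009, 0], [0.001, 0, -0.001], 0], [[0.038, -0.012, 0], [0.001, 0, 0], 0], [[0.034, -0.014, 0], [0, 0, 0], 0]]}}

```text
time: 28.12
eef_pos: [0.5398, 0.0124, 0.1395]
tcp_rot: [0.725, 1.569, 1.188]
wrist_force: [-7.1, 8.2, 16.3]
gripper_width: 0.002
```

```bash
python3 top.py 1.08 2; python3 rod.py
```

```text
t 28.12 p [0.5398 0.0124 0.1395] x [ 0.001  0.002 -1.   ] z [0.895 0.446 0.002] F [-7.1  8.2 16.3] g 0.002 q [-0.05  0.14  1.49  0.    1.51 -0.51]
press -0.1572 0.1008 phi if touching 1.035 ball x -0.1574
[0.011, -0.005, -0.002]
[0.011, -0.005, 0.0]
rotcorr [ 0.     0.001 -0.001]
t 28.12 p [0.5398 0.0124 0.1395] x [ 0.001  0.002 -1.   ] z [0.895 0.446 0.002] F [-7.1  8.2 16.3] g 0.002 q [-0.05  0.14  1.49  0.    1.51 -0.51]
rest ref (np.int64(255), array([ 0.02 ,  0.002, -0.009]))
top (np.int64(111), array([1.08 , 1.046, 1.021]))
side 0
```

>>> {"method": "drive_tool", "body": {"increments": [[[0.015, -0.004, 0], [0, 0, 0], 0], [[0.008, 0, 0], [0, 0, 0], 0]]}}

```text
time: 28.48
eef_pos: [0.5412, 0.0108, 0.1354]
tcp_rot: [0.258, 1.566, 0.72]
wrist_force: [-13.3, 2.3, 24.8]
gripper_width: -0.001
```

```bash
python3 top.py 0.88 5; python3 rod.py
```

```text
t 28.48 p [0.5412 0.0108 0.1354] x [ 0.003  0.003 -1.   ] z [0.895 0.446 0.004] F [-13.3   2.3  24.8] g -0.001 q [-0.05  0.15  1.49  0.    1.5  -0.51]
press -0.1551 0.1014 phi if touching 1.056 ball x -0.1554
[-0.017, 0.009, -0.003]
[-0.017, 0.007, -0.0]
[-0.017, 0.006, -0.0]
[-0.018, 0.006, -0.0]
[-0.018, 0.005, -0.0]
rotcorr [ 0.     0.003 -0.001]
t 28.48 p [0.5412 0.0108 0.1354] x [ 0.003  0.003 -1.   ] z [0.895 0.446 0.004] F [-13.3   2.3  24.8] g -0.001 q [-0.05  0.15  1.49  0.    1.5  -0.51]
rest ref (np.int64(255), array([ 0.02 ,  0.002, -0.009]))
top (np.int64(106), array([1.109, 1.075, 1.051]))
side 0
```

At the stop again: 25 N, and the rod measures 1.075 rad. Now the slow return, with the ball kept against the fingertips.

>>> {"method": "drive_tool", "body": {"increments": [[[-0.017, 0.008, 0], [0, 0, 0], 0], [[-0.018, 0.007, 0], [0, 0, 0], 0], [[-0.018, 0.006, 0], [0, 0, 0], 0], [[-0.019, 0.006, 0], [0, 0, 0], 0], [[-0.019, 0.005, 0], [0, 0, 0], 0]]}}

```text
time: 29.2
eef_pos: [0.536, 0.0205, 0.174]
tcp_rot: [-0.315, 1.565, 0.145]
wrist_force: [0.1, -0.8, 3.7]
gripper_width: -0.002
```

```bash
python3 top.py 0.65 5; python3 rod.py
```

```text
t 29.2 p [0.536  0.0205 0.174 ] x [ 0.005  0.001 -1.   ] z [0.896 0.445 0.005] F [ 0.1 -0.8  3.7] g -0.002 q [-0.03  0.1   1.46  0.    1.57 -0.49]
press -0.1661 0.101 phi if touching 0.86 ball x -0.1694
[-0.022, 0.014, -0.002]
[-0.022, 0.004, 0.0]
[-0.022, 0.003, -0.0]
[-0.022, 0.002, 0.0]
[-0.022, 0.001, 0.0]
rotcorr [-0.001  0.003  0.001]
t 29.2 p [0.536  0.0205 0.174 ] x [ 0.005  0.001 -1.   ] z [0.896 0.445 0.005] F [ 0.1 -0.8  3.7] g -0.002 q [-0.03  0.1   1.46  0.    1.57 -0.49]
rest ref (np.int64(255), array([ 0.02 ,  0.002, -0.009]))
top (np.int64(129), array([0.918, 0.881, 0.86 ]))
side 1
```

>>> {"method": "drive_tool", "body": {"increments": [[[-0.019, 0.007, 0], [0, 0.001, 0], 0], [[-0.02, 0.005, 0], [0, 0.001, 0], 0], [[-0.02, 0.003, 0], [0, 0, 0], 0], [[-0.02, 0.002, 0], [0, 0, 0], 0], [[-0.02, 0.001, 0], [0, 0, 0], 0]]}}

```text
time: 29.92
eef_pos: [0.5329, 0.0263, 0.2172]
tcp_rot: [-1.05, 1.565, -0.59]
wrist_force: [1.0, -2.6, 3.1]
gripper_width: 0.002
```

```bash
python3 top.py 0.4 5; python3 rod.py
```

```text
t 29.93 p [0.5329 0.0263 0.2172] x [ 0.005 -0.003 -1.   ] z [0.896 0.444 0.003] F [ 1.  -2.6  3.1] g 0.002 q [-0.02  0.08  1.4  -0.    1.66 -0.48]
press -0.1727 0.1009 phi if touching 0.652 ball x -0.1758
[-0.026, 0.008, -0.002]
[-0.026, -0.001, -0.0]
[-0.026, -0.002, 0.0]
[-0.026, -0.004, -0.0]
[-0.026, -0.005, -0.0]
rotcorr [-0.001  0.002  0.003]
t 29.93 p [0.5329 0.0263 0.2172] x [ 0.005 -0.003 -1.   ] z [0.896 0.444 0.003] F [ 1.  -2.6  3.1] g 0.002 q [-0.02  0.08  1.4  -0.    1.66 -0.48]
rest ref (np.int64(255), array([ 0.02 ,  0.002, -0.009]))
top (np.int64(142), array([0.718, 0.684, 0.66 ]))
side 4
```

>>> {"method": "drive_tool", "body": {"increments": [[[-0.02, 0.003, 0], [0, 0, 0.001], 0], [[-0.02, 0, 0], [0, 0, 0], 0], [[-0.02, -0.001, 0], [0, 0, 0], 0], [[-0.02, -0.002, 0], [0, 0, 0], 0], [[-0.02, -0.003, 0], [0, 0, 0], 0]]}}

```text
time: 30.65
eef_pos: [0.5331, 0.0255, 0.2594]
tcp_rot: [-0.856, 1.568, -0.396]
wrist_force: [1.0, -1.7, 2.2]
gripper_width: 0.0
```

```bash
python3 top.py 0.2 5; python3 rod.py
```

```text
t 30.65 p [0.5331 0.0255 0.2594] x [ 0.003 -0.001 -1.   ] z [0.896 0.444 0.002] F [ 1.  -1.7  2.2] g 0.0 q [-0.02  0.07  1.33 -0.    1.74 -0.48]
press -0.1719 0.1006 phi if touching 0.45 ball x -0.1733
[-0.026, -0.001, -0.002]
[-0.026, -0.006, -0.0]
[-0.025, -0.007, 0.0]
[-0.025, -0.009, -0.0]
[-0.024, -0.01, 0.0]
rotcorr [-0.001  0.001  0.001]
t 30.65 p [0.5331 0.0255 0.2594] x [ 0.003 -0.001 -1.   ] z [0.896 0.444 0.002] F [ 1.  -1.7  2.2] g 0.0 q [-0.02  0.07  1.33 -0.    1.74 -0.48]
rest ref (np.int64(255), array([ 0.02 ,  0.002, -0.009]))
top (np.int64(132), array([0.51 , 0.479, 0.456]))
side (np.int64(16), array([0.481, 0.458, 0.45 ]))
```

>>> {"method": "drive_tool", "body": {"increments": [[[-0.02, -0.003, 0], [0, 0, 0], 0], [[-0.02, -0.005, 0], [0, 0, 0], 0], [[-0.019, -0.006, 0], [0, 0, 0], 0], [[-0.019, -0.007, 0], [0, 0, 0], 0], [[-0.019, -0.008, 0], [0, 0, 0], 0]]}}

```text
time: 31.38
eef_pos: [0.5383, 0.0146, 0.3004]
tcp_rot: [-0.825, 1.569, -0.365]
wrist_force: [0.1, -2.1, 2.1]
gripper_width: 0.003
```

```bash
python3 top.py 0.05 5; python3 rod.py
```

```text
t 31.38 p [0.5383 0.0146 0.3004] x [ 0.002 -0.001 -1.   ] z [0.896 0.444 0.001] F [ 0.1 -2.1  2.1] g 0.003 q [-0.04  0.08  1.23 -0.    1.82 -0.5 ]
press -0.1598 0.1004 phi if touching 0.248 ball x -0.1624
[-0.019, -0.001, -0.001]
[-0.019, -0.009, 0.0]
[-0.019, -0.009, -0.0]
[-0.018, -0.01, 0.0]
[-0.018, -0.011, -0.0]
rotcorr [-0.001  0.001  0.001]
t 31.38 p [0.5383 0.0146 0.3004] x [ 0.002 -0.001 -1.   ] z [0.896 0.444 0.001] F [ 0.1 -2.1  2.1] g 0.003 q [-0.04  0.08  1.23 -0.    1.82 -0.5 ]
rest ref (np.int64(255), array([ 0.02 ,  0.002, -0.009]))
top (np.int64(93), array([0.31 , 0.277, 0.257]))
side (np.int64(21), array([0.264, 0.252, 0.235]))
```

>>> {"method": "drive_tool", "body": {"increments": [[[-0.018, -0.005, 0], [0, 0, 0], 0], [[-0.018, -0.008, 0], [0, 0, 0], 0], [[-0.017, -0.009, 0], [0, 0, 0], 0], [[-0.016, -0.009, 0], [0, 0, 0], 0], [[-0.014, -0.009, 0], [0, 0, 0], 0]]}}

```text
time: 32.1
eef_pos: [0.5457, -0.0006, 0.3355]
tcp_rot: [-0.803, 1.569, -0.343]
wrist_force: [0.0, -0.9, 1.0]
gripper_width: 0.001
```

```bash
python3 top.py 0.0 3; python3 rod.py
```

```text
t 32.1 p [ 0.5457 -0.0006  0.3355] x [ 0.002 -0.001 -1.   ] z [0.896 0.444 0.001] F [ 0.  -0.9  1. ] g 0.001 q [-0.07  0.11  1.13 -0.    1.9  -0.53]
press -0.1429 0.1003 phi if touching 0.061 ball x -0.1452
[-0.009, -0.0, -0.001]
[-0.009, -0.006, 0.0]
[-0.009, -0.006, -0.0]
rotcorr [-0.001  0.001  0.001]
t 32.1 p [ 0.5457 -0.0006  0.3355] x [ 0.002 -0.001 -1.   ] z [0.896 0.444 0.001] F [ 0.  -0.9  1. ] g 0.001 q [-0.07  0.11  1.13 -0.    1.9  -0.53]
rest ref (np.int64(255), array([ 0.02 ,  0.002, -0.009]))
top (np.int64(65), array([0.098, 0.073, 0.059]))
side (np.int64(40), array([0.07 , 0.048, 0.031]))
```

Only 0.06 rad left; I'll finish just as slowly.

>>> {"method": "drive_tool", "body": {"increments": [[[-0.009, -0.003, 0], [0, 0, 0], 0], [[-0.009, -0.004, 0], [0, 0, 0], 0], [[-0.009, -0.004, 0], [0, 0, 0], 0], [[-0.009, -0.003, 0], [0, 0, 0], 0], [[-0.01, 0, 0], [0, 0, 0], 0]]}}

```text
time: 32.83
eef_pos: [0.5481, -0.0056, 0.3541]
tcp_rot: [2.115, 1.571, 2.576]
wrist_force: [-0.7, 0.4, 0.2]
gripper_width: 0.001
```

>>> {"method": "drive_tool", "body": {"increments": [[[-0.02, 0, 0], [0, 0, 0], 0], [[-0.06, 0, 0], [0, 0, 0], 0], [[-0.06, 0.06, 0], [0, 0, 0], 0], [[-0.03, 0.1, 0], [0, 0, 0], 0], [[0, 0.06, 0], [0, 0, 0], 0]]}}

```text
time: 33.45
eef_pos: [0.5083, 0.0743, 0.4257]
tcp_rot: [1.777, 1.569, 2.235]
wrist_force: [-0.4, 0.1, -0.5]
gripper_width: 0.002
```

>>> {"method": "drive_tool", "body": {"increments": [[[0, 0, 0], [0, 0, 0], 0], [[0, 0, 0], [0, 0, 0], 0]]}}

```text
time: 33.7
eef_pos: [0.5079, 0.075, 0.4269]
tcp_rot: [0.54, 1.569, 1.0]
wrist_force: [-0.2, -0.1, -0.2]
gripper_width: 0.004
```

```bash
python3 rod.py; python3 tin.py; python3 - <<'E'
from h import *
for n in("top","side"):
    im,d,P=cloud(n); p=P.reshape(-1,3); A=np.load(n+"0.npz")["P"].reshape(-1,3)
    for nm,c,z in(("red",(.566,.348),.06),("yel",(.61,.263),.06),("honey",(.483,.306),.06),("teal",(.6136,.0655),.06),("ribbon",(.417,.0705),.02),("jam",(.3926,-.337),.06),("blue",(.3037,.183),.06),("syrup",(.766,.02),.06),("teal2",(.285,.308),.06)):
        f=lambda q:(lambda k:(len(k),k.mean(0).round(3) if len(k) else 0))(q[(np.hypot(*(q[:,:2]-c).T)<.045)&(q[:,2]>z)&(q[:,2]<.25)])
        print(n,nm,f(A),f(p))
E
```

```text
t 33.7 p [0.5079 0.075  0.4269] x [ 0.001  0.001 -1.   ] z [0.896 0.444 0.001] F [-0.2 -0.1 -0.2] g 0.004 q [ 0.07  0.08  0.99  0.    2.08 -0.39]
rest ref (np.int64(255), array([ 0.02 ,  0.002, -0.009]))
top (np.int64(257), array([ 0.02 ,  0.003, -0.008]))
side (np.int64(33), array([ 0.026, -0.013, -0.038]))
side gold 102 X [-0.0249 -0.0171] Y [-0.0252  0.026 ] Z [0.0914 0.099  0.1036 0.1055]
side green 95 X [-0.0263 -0.0213] Y [-0.0243  0.0229] Z [0.0421 0.0805 0.0887 0.0903]
side all 523 X [-0.0265 -0.0168] Y [-0.0258  0.0295] Z [0.0448 0.0849 0.1031 0.105 ]
top gold 13 X [-0.0269 -0.024 ] Y [-0.0072  0.0118] Z [0.0971 0.0998 0.1027 0.1029]
top all 84 X [-0.0284 -0.0254] Y [-0.0249  0.0206] Z [0.043  0.0747 0.1004 0.1025]
top red (370, array([0.565, 0.345, 0.076])) (368, array([0.565, 0.345, 0.076]))
top yel (354, array([0.608, 0.261, 0.076])) (0, 0)
top honey (320, array([0.482, 0.305, 0.082])) (236, array([0.481, 0.311, 0.083]))
top teal (333, array([0.612, 0.065, 0.079])) (20, array([0.596, 0.062, 0.074]))
top ribbon (435, array([0.416, 0.07 , 0.029])) (0, 0)
top jam (389, array
[... 328 characters left out ...]
(609, array([0.564, 0.348, 0.076]))
side yel (523, array([0.608, 0.264, 0.075])) (527, array([0.607, 0.264, 0.075]))
side honey (545, array([0.481, 0.307, 0.081])) (552, array([0.481, 0.307, 0.081]))
side teal (421, array([0.612, 0.068, 0.077])) (417, array([0.612, 0.067, 0.077]))
side ribbon (534, array([0.417, 0.069, 0.03 ])) (531, array([0.417, 0.069, 0.03 ]))
side jam (361, array([ 0.393, -0.332,  0.08 ])) (367, array([ 0.393, -0.332,  0.08 ]))
side blue (646, array([0.303, 0.185, 0.077])) (641, array([0.303, 0.185, 0.077]))
side syrup (755, array([0.776, 0.032, 0.126])) (765, array([0.776, 0.032, 0.125]))
side teal2 (763, array([0.285, 0.31 , 0.078])) (766, array([0.285, 0.31 , 0.078]))
```

```bash
python3 -c "
from h import *
print(workorder.close_job())"
```

```text
the job is handed in; nothing more can be done
None
```

The lid is pressed fully home and the closed tin stands in the nest, but the lever got away from me near the top of the first return stroke. I handed the job in at about 34 s of the 72 s allowed.

**What I did:** I stood the green tin on the plate, pushed it in with both fingertips until it met the stop (13 N with no further movement), and pulled the lever down to its lower stop.

**What went wrong:** on the first return the ball slid out of the pads somewhere between 0.34 and 0.10 rad, and I can't say how fast it moved there. The last 0.1 rad then sprang up to rest in about an eighth of a second. That breaks the "never snap" request, and it may count against the job.

**How I mended it:** I repeated the full stroke with the shut fingertips riding on top of the ball, down to the stop again (25 N, rod measured at 1.075 rad). The return from there to the top rest took about 4.2 s, with the ball against the fingers all the way.

**Last checks:**
- **Lever:** at its top rest, measured at 0.003 rad.
- **Lid:** top at about 0.103–0.105 m, against 0.110–0.112 m before pressing. A closed tin should read 0.102 m, and the side camera reads about 2 mm high.
- **Tin:** its front face is at press x ≈ -0.028, so its centre is about 1.5 mm from the ram axis.
- **Other goods:** eight of the others (red and yellow tins, honey, syrup, jam, ribbon, blue and teal look-alikes) measured within about 1 mm of where they started, by side camera. I did not measure the chocolate bar; the arm never went near it.
- **Robot:** touching nothing.

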